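# Draw the stuck battery carrier out of a lamp body with a pull hook

### The job

Take the T-handled pull hook from its stand, reach down the bore of the open work lamp with it, catch the wire bail of the battery carrier and draw the carrier out of the lamp. Set the carrier down upright on the free part of the parts tray while it still hangs on the hook, then unhook it and hang the hook back in its stand, upright with its collar in the fork. Never bear on the lamp body with more than 20 N, and leave the other things where they are.

Things in the scene. Friction and masses are not known exactly. Their poses are not given: they have to be found in the camera images.
- hook: Pull hook, 70 g, hanging in its stand. Red T-handle bar 56 (hook's x) x 14 (y) x 16 mm (z); origin at the bar's centre, z up. Below it a 12 mm neck, a 22 mm collar (underside 32 mm below the origin) and a straight steel shank, 4 mm in diameter, on the -z axis. Grip the bar across its 14 mm: it then stays straight in the fingers under a pull of 20 N.
- hook_foot (a point): Foot of the hook, where the shank's axis meets the foot's centre line, 105 mm below the hook's origin; axes as the hook's. The foot, a 3 mm rod, runs 7.5 mm to the hook's -x and turns up into a lip. Its outermost point is 10 mm from the shank's axis, the lip's top 5.5 mm above and the lowest point 2 mm below this point. A 4 mm wire fits between shank and lip.
- hook_stand: Fixed grey stand for the hook: base 80 x 64 mm, post 31 mm behind the origin, on top a fork 8 mm thick, upper face 98 mm above the bench. Origin at the bench under the hook's place; z up. The fork's slot, 10 mm wide, lies along the stand's x, open to -x. A 3.5 mm lip frames the collar's pocket, 28 x 28 mm.
- rest (a point): Where the hook's origin is when it hangs properly: on the stand's z axis, 130 mm above the bench; axes as the stand's. With the foot pointing to the stand's -x (as at the start, within 0.1 rad) the hook can be lifted straight up out of the slot and lowered straight back into it.
- lamp_body: Fixed dark metal lamp body, open at the top, upright in an aluminium clamp block (base 76 x 76 mm). Outer diameter 47 mm, fins 54 mm. Origin at the bench on the bore's axis, z up. Straight bore 34 mm in diameter, from the mouth at 118 mm above the bench to a flat floor at 14 mm.
- bore_mouth (a point): Centre of the bore's mouth, 118 mm above the bench. Two small sprung balls in the bore wall, 24 mm above the bench, catch over the carrier's lower cap: the carrier comes free with a pull of about 6 to 12 N and moves easily after the first 10 mm.
- carrier: Battery carrier, loose, 32 mm in diameter, 44 mm long without its bail, black lower and yellow upper end cap with blue cells between, 65 to 110 g. Origin at the centre of its underside, z up along its axis. At the start it stands on the floor of the bore, top face 60 mm below the mouth. A steel wire bail (3 mm wire) swings on top of it.
- carrier_top (a point): Centre of the carrier's top face, 44 mm above its origin; axes as the carrier's. When the bail leans to the carrier's +x the hook's foot, pointing to +x, can come down close to the bore's -x side (shank 12 to 13 mm from the axis) to just above this face, move to +x and so get under the arch; mirrored for -x. Coming down on the leaning side, its underside meets the wire 10 to 19 mm above this face.
- bail_axis (a point): Swing axis of the bail, along the carrier's y, 47 mm above its origin. The bail is an arch: legs at y = +-8.5 mm, top (wire centre) 14.5 mm from this axis at y = 0. It leans up to 0.8 rad to the carrier's +x or -x and stays where it is put. How much and to which side is NOT reported: feel for it with the hook or look down the bore.
- tray: Fixed blue open parts tray with a dark liner, 130 mm (x) x 90 mm (y) without its 4 mm rim, 16 mm high, walls and floor 4 mm. Origin at the centre of its underside. The lamp's bezel lies in its +x half; the -x half is free.
- bezel: The lamp's unscrewed bezel, dark ring with a lens, 52 mm in diameter, 18 mm high, lying loose in the tray; leave it alone. Origin at the centre of its underside.
- bottle: Blue dropper bottle with black cap, 30 x 30 x 88 mm, standing loose; leave it alone. Origin at the centre of its underside.
- jar: Small white jar with red cap, 37 x 37 x 46 mm, standing loose; leave it alone. Origin at the centre of its underside.
- tape_roll: Green tape roll lying flat, 72 x 72 x 19 mm, standing loose; leave it alone. Origin at the centre of its underside.
- wick: Small blue wick reel lying flat, 38 x 38 x 10 mm, standing loose; leave it alone. Origin at the centre of its underside.
- tester: White cell tester box, 100 x 82 x 24 mm, standing loose; leave it alone. Origin at the centre of its underside.

How it is judged:
By the outcome, as a careful person would: the job done as asked, in the order asked, and still so for the second after the job is handed in, with the robot touching nothing.
It also fails if it takes over 72 s, if anything falls off the work surface, if the arm or the gripper's body presses on something with over 40 N, if the wrist force passes 120 N, or if a joint passes its speed limit or range.

### The arm

A 7-joint arm with a two-finger parallel gripper is mounted at the origin on a cart in front of the work surface, level with it; the furniture and walls round the work are solid. World frame = base frame: x ahead of the robot, y to its left, z up, the work surface at z = 0. Lengths are in mm, angles in rad, forces in N, time in s.
With the tool pointing down it reaches from about 350 to 900 mm from the base axis. Payload 19.9 kg.
Tool frame: the origin (TCP) lies on the centre line of the jaws, within the pads' length; the fingertips stand 22 mm ahead of it and the grasp point (between the pads) lies 3 mm ahead of it; y points along the fingers, x is the direction in which the jaws open and shut, and the axes are right-handed (so a half turn about y gives the same grasp; the last joint's range is limited). The gripper opens to 85 mm and grips with 20 to 120 N. Pads are 22 mm wide; open, the fingers measure 114 mm over their backs; the gripper's body (76 mm by 85 mm) begins 54 mm behind the grasp point. The pads swing forward as they close: fully open they stand 13 mm farther back than shut.
Start: joints at [1.252, 0.417, -0.01, 1.614, 0.005, 1.111, -0.053], TCP at [171.397, -601.021, 253.26] pointing down, gripper open.
Joint ranges: [-2.81, 2.81], [-0.39, 2.02], [-1.27, 1.25], [0.06, 2.57], [-1.19, 4.33], [0.19, 2], [-2.82, 2.82]. Speed limits (rad/s): [1.89, 1.89, 2.39, 2.39, 3.01, 3.01, 3.01].

### API

Orientations are given as a 3x3 rotation matrix whose columns are the frame's x, y, z axes.
In Python, from cell import * gives the robot as it stands.
- The arm moves only by the tool play_rows, never from a script. Its arguments are lists of equal length, an entry for each row: "dp": the shift along the tool's x, y, z in m, a list of three; "turn": the turn, a rotation vector about the tool's x, y, z in rad, a list of three; "fingers": the gripper command: -1 is shut, 1 is fully open, values between are in proportion. In form: {"dp": [[tx, ty, tz], ...], "turn": [[rx, ry, rz], ...], "fingers": [fingers, ...]}. A call has 1 to 10 rows; each row is the pose to reach, as a shift and turn from the pose commanded when the call began, along the tool's axes at that moment; what a row does not reach only later rows make up. A row lasts 1/8 s, in which the tool goes at most 62.5 mm and 10.7 degrees, less where a joint would pass 70% of its speed; a pose out of reach is approached as far as the arm can. A call with a gripper value outside its range is refused whole. The fingers move at their own pace and stop on an object; "grip_force" is the grip in N (left out, the last holds). Time passes only in rows, so rows that repeat a pose let the fingers close. It gives the time, the measured TCP pose, the force and the opening at its end, in the units of the state.
- observe(): the state, without advancing time (a new reading comes with each control period).
- get_image(name): name is "scene" or "top"; returns a dict with "pixels" (420x560x3 uint8, red, green, blue), "fx", "fy", "cx", "cy" (pixels), "camera_from_world" (4x4, takes a point from world to camera coordinates). Camera axes: x right, y up, looking along -z (the intrinsics and any distortion apply to the point x, -y, -z); pixel columns grow to the right and rows downward; lengths in mm; the calibration is good to about 2 mm. A picture is of the moment at which its call begins. There is no depth.
- close_job(): hands the job in, once; it reports no verdict.
Trained networks look in the newest picture that a camera, given by its name, has taken for a name from the list of things; names that differ only in an ending like _2 or _b are one class to them, and where a whole thing is asked for, a point or a joint stands for the part that bears it (a point fixed in the world has none). Each returns a list of dicts, best first, with "p" (0 to 1); they miss things now and then, are a little off and sometimes report something else, mostly with a low value. They report only what shows in the picture. A call takes as long as a camera call.
- spot_in(target, camera): "position" ([x, y, z] in mm, in the coordinates of the camera as it stood for that picture, good to about 4 mm: the middle of the surface that is visible of it).
- regions_of(target, camera): "pixels" (420x560 bool, what is visible of it).
- tip_of(target, camera): "position" ([x, y, z] in mm, in the coordinates of the camera as it stood for that picture, good to about 4 mm: a listed point, or the origin of a listed thing).
The state is a dict: "t": time; "q": joint angles; "qd": joint speeds; "joint_torque": joint torques, N m; "ee_pos": TCP position; "eef_rot": TCP orientation; "contact_force": force on the tool from outside, world axes, zero at the start; "wrist_torque": the same for the moment, N m; "opening": finger opening in mm.
Only numpy, scipy, OpenCV 4.12 (cv2) and the standard library are available. Lean on these libraries where they do the work, as an engineer would, in place of code of your own. Each camera call takes 0.05 s, during which the arm holds its last target.

## Working session

There is one attempt and no reset: what is moved stays moved. The work goes in short steps, Python scripts to look and compute and a tool call to move; the robot and the scene stay as the last step left them, time stands still between calls to the robot, and variables do not carry over. Pictures are saved under pics/ and viewed, and the job is handed in when it is done.

Besides the shell and the picture viewer there is one more tool, called after "Call:" as name(argument=value, ...), one argument or row to a line, values as JSON. play_rows: Moves the arm, as the interface text tells. Its arguments: {"type":"object","properties":{"dp":{"type":"array"},"turn":{"type":"array"},"fingers":{"type":"array"},"grip_force":{"type":"number"}},"required":["dp","turn","fingers"]}

```bash
ls; mkdir -p pics
python3 - <<'E'
from cell import *
import cv2,json
s=observe()
print({k:s[k] for k in s})
for n in ("scene","top"):
    im=get_image(n)
    cv2.imwrite(f"pics/{n}0.png",im["pixels"][:,:,::-1])
    print(n,im["fx"],im["fy"],im["cx"],im["cy"],im["camera_from_world"], [k for k in im])
E
```

```text
pics
{'t': 0.0, 'q': array([ 1.25148756,  0.41798326, -0.01033576,  1.61420356,  0.00471876,
        1.11070734, -0.05298299]), 'qd': array([-1.41684425e-03,  1.79481858e-04,  1.15071931e-04, -1.69541567e-03,
        6.15023938e-05,  1.75119267e-03, -3.60359900e-04]), 'joint_torque': array([ 1.71456992e-03, -8.64441705e+01,  6.79385047e-01, -4.34889507e+01,
        1.91426690e-02,  7.58818671e-03, -5.84453744e-06]), 'ee_pos': array([ 171.31739642, -600.70951013,  252.64196825]), 'eef_rot': array([[ 2.74310031e-01, -4.43285642e-04,  9.61641207e-01],
       [-9.61640465e-01,  1.19830099e-03,  2.74310372e-01],
       [-1.27393346e-03, -9.99999184e-01, -9.75754289e-05]]), 'contact_force': array([ 0.84861742, -0.03499445,  0.38674443]), 'wrist_torque': array([-0.00944824,  0.03878032, -0.00705705]), 'opening': 84.90171575510128}
scene 468.1645283317809 468.1645283317809 277.4850967805504 209.32480815655464 [[-5.02181044e-01 -8.64512722e-01  2.07834582e-02  4.80066458e+02]
 [ 5.45309280e-01 -2.97925127e-01  7.83503930e-01 -2.74305083e+02]
 [-6.71157201e-01  4.04794234e-01  6.21039161e-01 -7.29429860e+02]
 [ 0.00000000e+00  0.00000000e+00  0.00000000e+00  1.00000000e+00]] ['pixels', 'fx', 'fy', 'cx', 'cy', 'camera_from_world']
top 519.1215149942072 519.1215149942072 262.4986830060159 214.45909686516453 [[ 1.69206553e-02 -9.99715989e-01 -1.67819055e-02  2.59302024e+02]
 [ 9.95638579e-01  1.53067656e-02  9.20300065e-02 -5.44989131e+02]
 [-9.17469923e-02 -1.82659206e-02  9.95614808e-01 -1.03256108e+03]
 [ 0.00000000e+00  0.00000000e+00  0.00000000e+00  1.00000000e+00]] ['pixels', 'fx', 'fy', 'cx', 'cy', 'camera_from_world']
```

View pics/scene0.png

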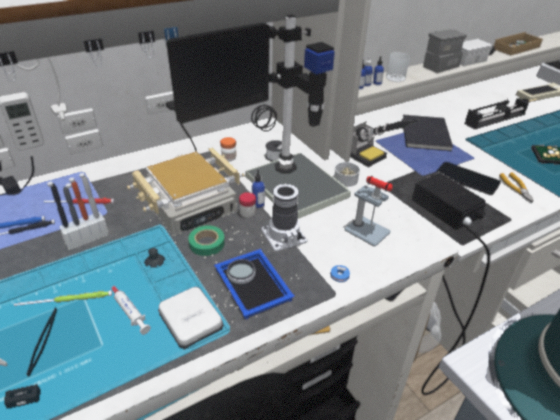

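View pics/top0.png

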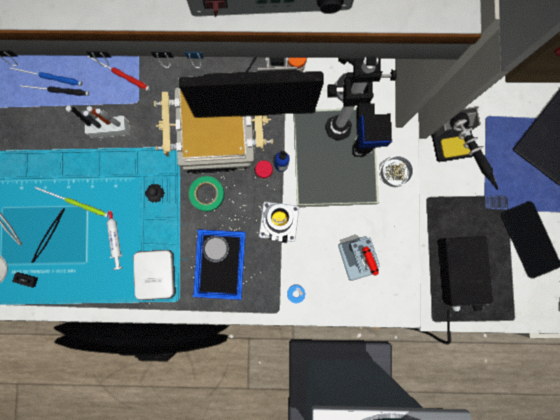

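```bash
cat > h.py <<'E'
from cell import *
import numpy as np, cv2
def w2c(im): return np.array(im["camera_from_world"])
def proj(im,p):
    c=w2c(im)@np.append(p,1.); x,y,z=c[0],-c[1],-c[2]
    return np.array([im["fx"]*x/z+im["cx"],im["fy"]*y/z+im["cy"]])
def toworld(im,pc): return (np.linalg.inv(w2c(im))@np.append(pc,1.))[:3]
def ray(im,u,v):
    M=np.linalg.inv(w2c(im)); d=M[:3,:3]@np.array([(u-im["cx"])/im["fx"],-(v-im["cy"])/im["fy"],-1.]); return M[:3,3],d
def onz(im,u,v,z):
    o,d=ray(im,u,v); return o+d*(z-o[2])/d[2]
def tri(a,b):
    (o1,d1),(o2,d2)=a,b
    A=np.stack([d1,-d2],1); t=np.linalg.lstsq(A,o2-o1,rcond=None)[0]
    p,q=o1+d1*t[0],o2+d2*t[1]; return (p+q)/2,np.linalg.norm(p-q)
def crop(im,u,v,r,s,name):
    u,v=int(u),int(v); c=im["pixels"][max(0,v-r):v+r,max(0,u-r):u+r]
    cv2.imwrite("pics/"+name,cv2.resize(c,None,fx=s,fy=s,interpolation=cv2.INTER_CUBIC)[:,:,::-1])
E
python3 - <<'E'
from h import *
np.set_printoptions(precision=1,suppress=True)
for n in ("top","scene"):
    im=get_image(n)
    for t in ["hook","hook_foot","rest","hook_stand","bore_mouth","lamp_body","carrier","carrier_top","tray","bezel"]:
        r=tip_of(t,n)
        print(n,t,[(round(x["p"],2),toworld(im,x["position"]),proj(im,toworld(im,x["position"]))) for x in r[:2]])
    if n=="top":
        crop(im,279,217,30,12,"lampc.png"); crop(im,362,258,35,12,"standc.png"); 
        crop(im,219,265,45,12,"trayc.png")
    else:
        crop(im,285,215,40,10,"lamps.png"); crop(im,370,210,45,10,"stands.png")
E
```

```text
top hook [(0.85, array([448. ,  68.3, 130.5]), array([370.4, 261.6])), (0.28, array([469.6, 363.9,   7.7]), array([215.8, 248.9]))]
top hook_foot []
top rest [(0.93, array([449.4,  65.9, 132.4]), array([371.9, 260.9]))]
top hook_stand [(0.74, array([449.8,  74.6,  -1.7]), array([355.2, 260.8])), (0.49, array([438.1, 357.4,  -4.4]), array([219.1, 264.1]))]
top bore_mouth [(0.79, array([525. , 233.5, 118.9]), array([280.1, 218.6]))]
top lamp_body [(0.66, array([531.8, 235.1,  -2. ]), array([278.4, 220.2]))]
top carrier [(0.59, array([529.7, 229.9,  12.4]), array([281. , 220.7]))]
top carrier_top [(0.54, array([527.5, 231.3,  55.3]), array([280.7, 220.1])), (0.42, array([415.5, 492.7,   1.8]), array([153.5, 274. ]))]
top tray [(0.65, array([438. , 357.5,  -5.9]), array([219.2, 264.2])), (0.28, array([582.2, 387.8,   3.5]), array([206., 195.]))]
top bezel [(0.6, array([467.7, 363.8,   3.9]), array([216. , 249.8]))]
scene hook [(0.68, array([445.6,  67.5, 125.7]), array([379.2, 185.4]))]
scene hook_foot [(0.64, array([448. ,  67.9,  26.5]), array([371. , 223.3]))]
scene rest [(0.85, array([447.9,  69.6, 128.3]), array([377.8, 184.1]))]
scene hook_stand [(0.77, array([449.4,  65.8,   0.1]), array([369.6, 232.1]))]
scene bore_mouth [(0.43, array([528.6, 232.8,   0.6]), array([283.8, 235.3])), (0.22, array([379.9, 200. ,   1.5]), array([337.9, 274.4]))]
scene lamp_body [(0.9, array([529.6, 235.5,  -0.6]), array([282.5, 235.9]))]
scene carrier [(0.58, array([448.7,  69.2,   0.2]), array([368.5, 232.7])), (0.28, array([410.8, 492.4,   4.2]), array([189. , 322.2]))]
scene carrier_top []
scene tray [(0.98, array([437.2, 350.7,  -1.7]), array([254.8, 284.5])), (0.39, array([581.5, 386. ,  -0.7]), array([206.7, 244.7]))]
scene bezel [(0.81, array([470.8, 361.9,   4.1]), array([241.4, 273.1]))]
```

View pics/lampc.png

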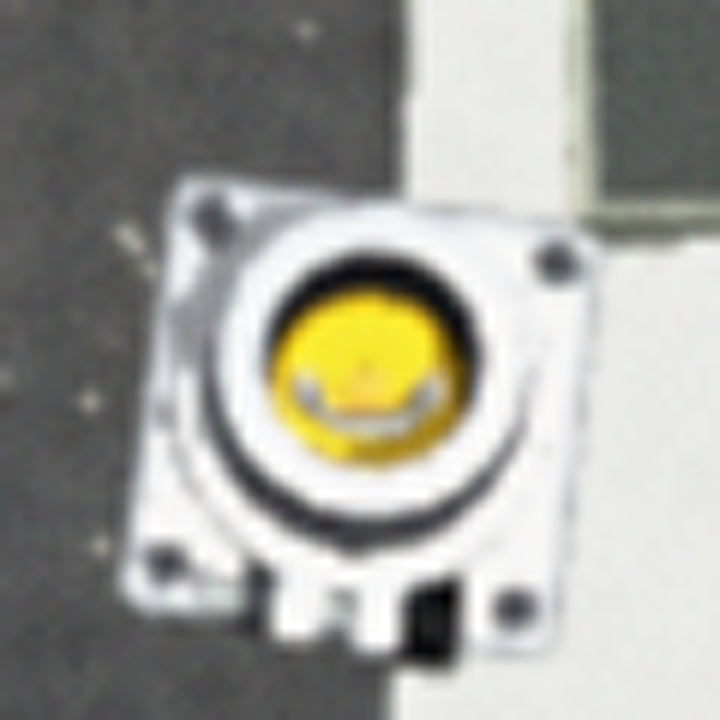

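View pics/standc.png

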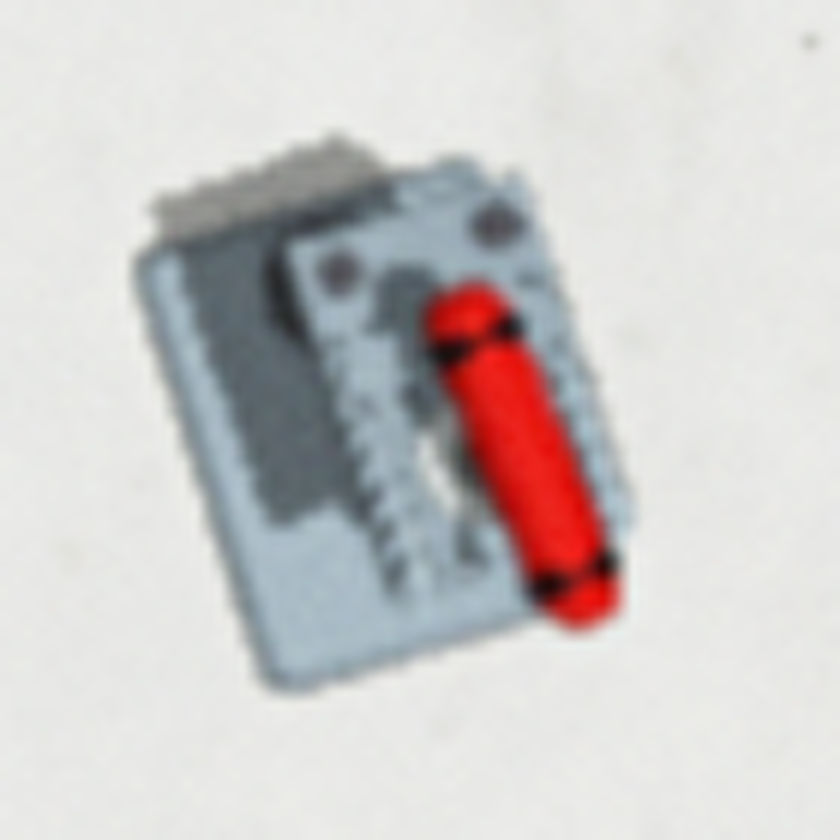

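View pics/trayc.png

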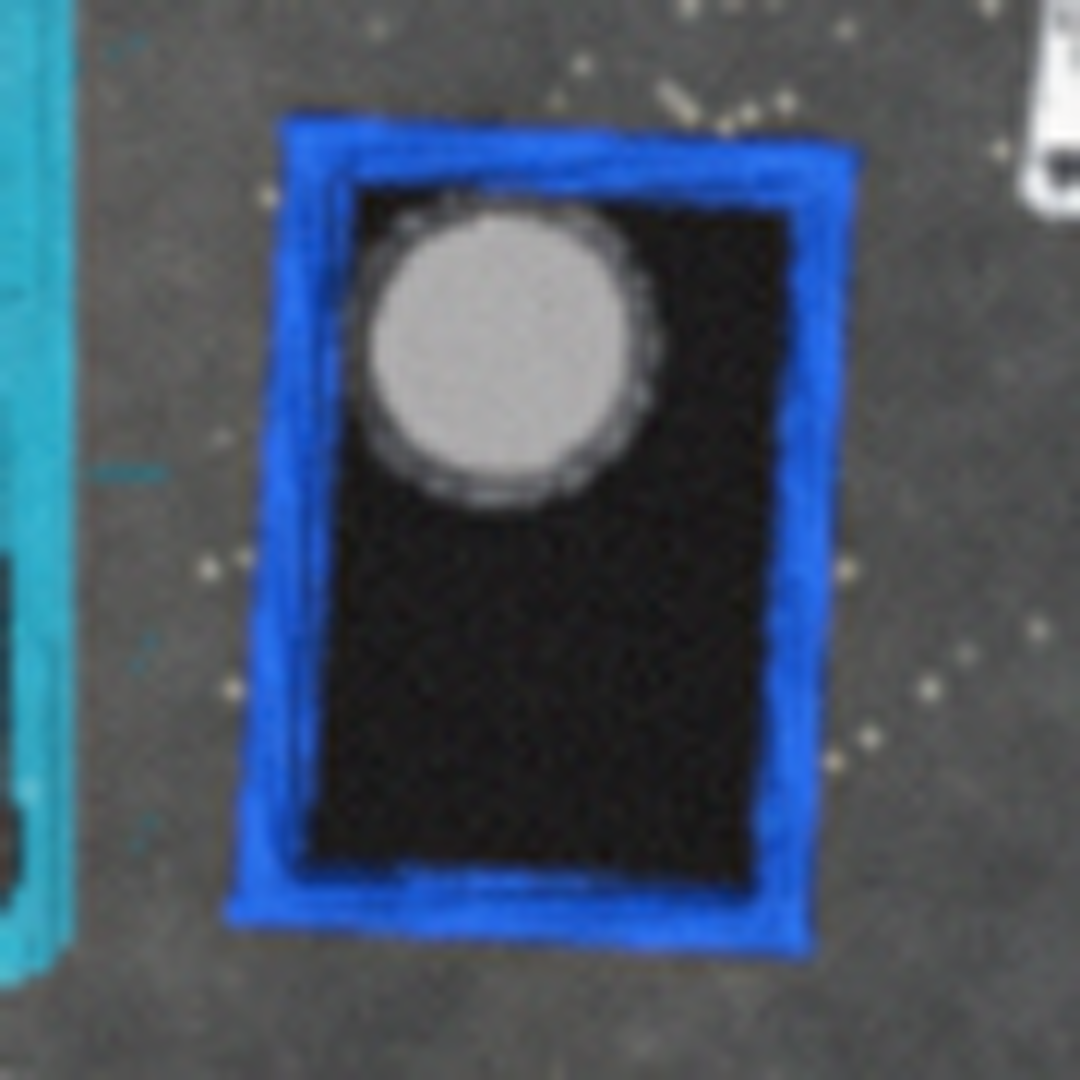

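View pics/lamps.png

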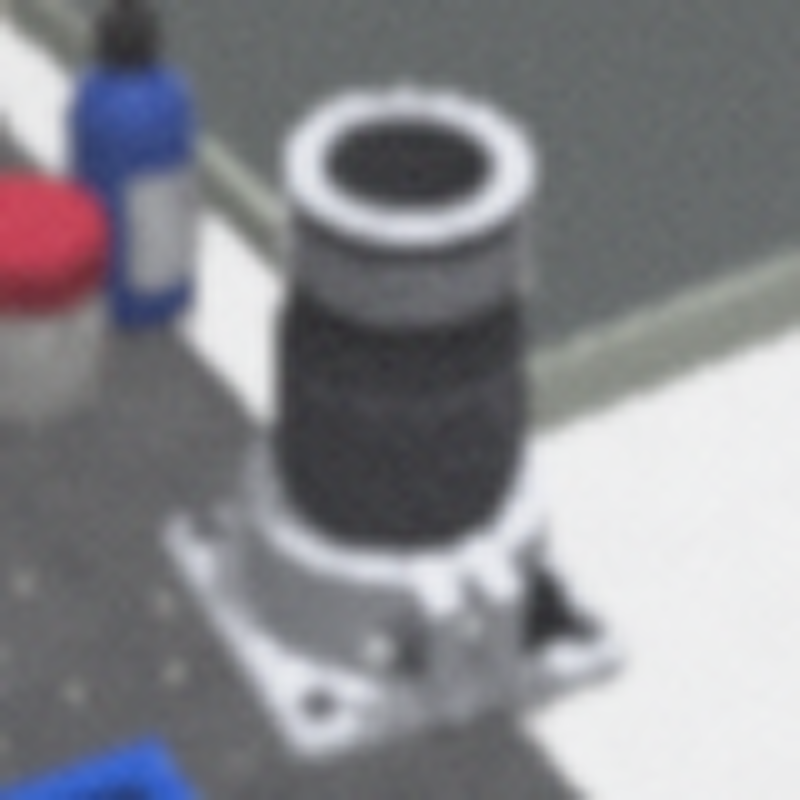

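View pics/stands.png

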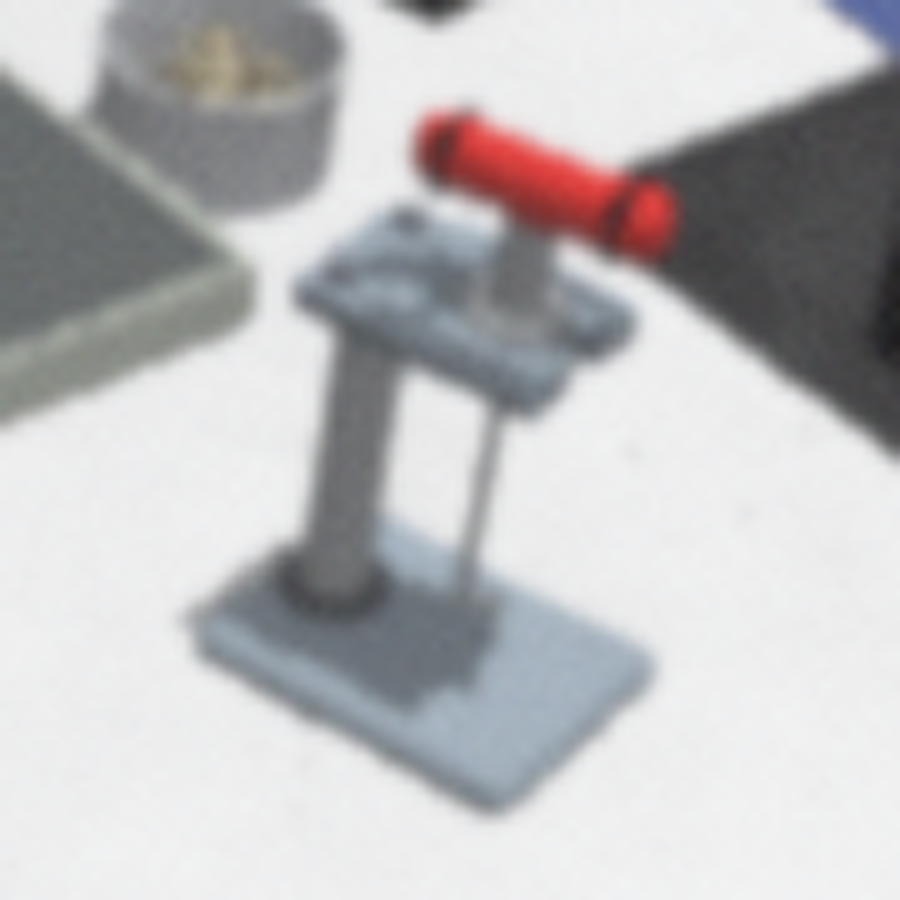

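```bash
cat > m1.py <<'E'
from h import *
np.set_printoptions(precision=2,suppress=True)
T=get_image("top"); S=get_image("scene")
import pickle; pickle.dump((T,S),open("im0.pkl","wb"))
for n,im in (("T",T),("S",S)): print(n,ray(im,0,0)[0])
def red(im,u,v):
    h=cv2.cvtColor(im["pixels"],cv2.COLOR_RGB2HSV); m=((h[...,0]<8)|(h[...,0]>172))&(h[...,1]>150)&(h[...,2]>80)
    k=np.zeros_like(m);k[v-25:v+25,u-25:u+25]=1; m&=k
    ys,xs=np.nonzero(m); P=np.stack([xs,ys],1).astype(float); c=P.mean(0); w,V=np.linalg.eigh(np.cov(P.T)); 
    return c,V[:,1],len(P),2*np.sqrt(3*w[1])
ct,dt,n,L=red(T,368,260); print("top red",ct,dt,n,L)
cs,ds,n,L=red(S,379,184); print("scn red",cs,ds,n,L)
print("tri",tri(ray(T,*ct),ray(S,*cs)))
print("at z130",onz(T,*ct,130),onz(S,*cs,130))
for z in (130,):
  a=onz(T,*(ct+dt*10),z);b=onz(T,*(ct-dt*10),z);print("yaw top",np.arctan2(*(a-b)[[1,0]]))
  a=onz(S,*(cs+ds*10),z);b=onz(S,*(cs-ds*10),z);print("yaw scn",np.arctan2(*(a-b)[[1,0]]))
for z in(130,): print("len",np.linalg.norm(a-b))
for n,im,(u,v) in (("T",T,(280,217)),("S",S,(286,191))):
    c=im["pixels"][v-14:v+15,u-16:u+17]; g=c.min(2).astype(np.uint8)
    g=cv2.resize(g,None,fx=8,fy=8,interpolation=cv2.INTER_CUBIC)
    for th in(120,150,180):
        m=(g<th).astype(np.uint8); 
        nl,lab,st,ce=cv2.connectedComponentsWithStats(m); l=lab[g.shape[0]//2,g.shape[1]//2]
        cn,_=cv2.findContours((lab==l).astype(np.uint8),cv2.RETR_EXTERNAL,cv2.CHAIN_APPROX_NONE)
        cn=max(cn,key=len); e=cv2.fitEllipse(cn); x=(e[0][0]+.5)/8-.5+u-16; y=(e[0][1]+.5)/8-.5+v-14
        print(n,th,(x,y),np.array(e[1])/8,e[2],onz(im,x,y,118))
E
python3 m1.py
```

```text
T [ 443.49  248.71 1082.54]
S [-98.9  628.57 657.95]
top red [370.11 260.21] [0.39 0.92] 187 27.20659475260165
scn red [380.62 183.4 ] [-0.94 -0.35] 112 23.652913176789358
tri (array([448.6 ,  65.98, 128.32]), np.float64(6.205249071225889))
at z130 [450.58  68.72 130.  ] [445.3  65.  130. ]
yaw top -2.7426583089104932
yaw scn 0.44776687577565005
len 40.083519887505005
T 120 (279.5716438293457, 216.47948265075684) [17.47 17.63] 104.28677368164062 [529.08 234.51 118.  ]
T 150 (279.5677433013916, 216.4729413986206) [17.96 18.1 ] 103.86454772949219 [529.09 234.52 118.  ]
T 180 (279.555287361145, 216.47262573242188) [18.47 18.59] 102.7837142944336 [529.09 234.54 118.  ]
S 120 (285.3128299713135, 190.94299507141113) [ 8.66 16.06] 92.35263061523438 [527.3  234.14 118.  ]
S 150 (285.29956340789795, 190.94599628448486) [ 9.68 16.92] 92.55033111572266 [527.31 234.16 118.  ]
S 180 (285.27295207977295, 190.90974235534668) [10.8  17.79] 92.52051544189453 [527.44 234.15 118.  ]
```

```bash
cat > m2.py <<'E'
from h import *
import pickle
np.set_printoptions(precision=2,suppress=True)
T,S=pickle.load(open("im0.pkl","rb"))
R={}
for n,im,(u,v) in (("T",T,(370,260)),("S",S,(379,184))):
    c=cv2.resize(im["pixels"][v-22:v+23,u-22:u+23],None,fx=8,fy=8,interpolation=cv2.INTER_CUBIC).astype(int)
    for th in (40,70,100):
        m=((c[...,0]-np.maximum(c[...,1],c[...,2]))>th).astype(np.uint8)
        pts=cv2.findNonZero(m); r=cv2.minAreaRect(pts); x=(r[0][0]+.5)/8-.5+u-22; y=(r[0][1]+.5)/8-.5+v-22
        hull=cv2.convexHull(pts); M=cv2.moments(hull); hx=(M["m10"]/M["m00"]+.5)/8-.5+u-22; hy=(M["m01"]/M["m00"]+.5)/8-.5+v-22
        print(n,th,(x,y),(hx,hy),np.array(r[1])/8,r[2],onz(im,hx,hy,130)); R[n]=(hx,hy)
print(tri(ray(T,*R["T"]),ray(S,*R["S"])))
print("proj of (449,67,130)",proj(T,[449,67,130]),proj(S,[449,67,130]))
E
python3 m2.py
```

```text
T 40 (370.27886962890625, 260.6789894104004) (370.229694479632, 260.4367013356446) [30.87  8.43] 67.67134094238281 [450.18  68.5  130.  ]
T 70 (370.33811950683594, 260.6399841308594) (370.2674270273236, 260.41689299169684) [30.29  7.82] 67.89054870605469 [450.22  68.43 130.  ]
T 100 (370.3692378997803, 260.61562156677246) (370.29920447258735, 260.3850659933739) [29.71  7.28] 67.89054870605469 [450.28  68.38 130.  ]
S 40 (379.07297134399414, 182.90896606445312) (379.5743417317684, 182.87759558542214) [27.96  8.54] 20.148414611816406 [447.69  65.66 130.  ]
S 70 (379.2106399536133, 182.6517448425293) (379.84490522166095, 182.7214494515525) [26.66  6.98] 20.206418991088867 [447.85  64.84 130.  ]
S 100 (380.5800094604492, 182.71664810180664) (380.94664070280265, 182.7246526295822) [22.84  5.29] 20.015960693359375 [446.8   62.92 130.  ]
(array([448.23,  65.94, 130.16]), np.float64(6.345261798223102))
proj of (449,67,130) [371.06 261.1 ] [378.62 182.73]
```

```bash
cat > go.py <<'E'
import sys
from h import *
np.set_printoptions(precision=4,suppress=True)
# usage: go.py x y z yaw   -> dp, turn from observed pose, TCP target, tool y down
def go(x,y,z,yaw):
    s=observe(); p=np.array(s["ee_pos"]); R=np.array(s["eef_rot"])
    Rt=np.array([[np.sin(yaw),0,np.cos(yaw)],[-np.cos(yaw),0,np.sin(yaw)],[0,-1,0]])
    from scipy.spatial.transform import Rotation as Ro
    print("t",round(s["t"],2),"pos",p,"yaw",round(np.arctan2(R[1,2],R[0,2]),4),"F",s["contact_force"],"open",round(s["opening"],1))
    print("dp",R.T@(np.array([x,y,z])-p)/1000,"turn",Ro.from_matrix(R.T@Rt).as_rotvec())
if __name__=="__main__": go(*map(float,sys.argv[1:5]))
E
python3 go.py 449 67.2 240 0.4
```

```text
t 1.3 pos [ 171.4193 -601.0221  253.2598] yaw 0.2778 F [-0.54    0.2077 -0.2101] open 85.1
dp [-0.5665  0.0133  0.4502] turn [ 0.     -0.1222 -0.0001]
```

Call:
play_rows(
  dp=[
    [-0.5665, 0.0133, 0.4502],
    [-0.5665, 0.0133, 0.4502],
    [-0.5665, 0.0133, 0.4502],
    [-0.5665, 0.0133, 0.4502],
    [-0.5665, 0.0133, 0.4502],
    [-0.5665, 0.0133, 0.4502],
    [-0.5665, 0.0133, 0.4502],
    [-0.5665, 0.0133, 0.4502],
    [-0.5665, 0.0133, 0.4502],
    [-0.5665, 0.0133, 0.4502],
  ],
  turn=[
    [0, -0.1222, 0],
    [0, -0.1222, 0],
    [0, -0.1222, 0],
    [0, -0.1222, 0],
    [0, -0.1222, 0],
    [0, -0.1222, 0],
    [0, -0.1222, 0],
    [0, -0.1222, 0],
    [0, -0.1222, 0],
    [0, -0.1222, 0],
  ],
  fingers=[0, 0, 0, 0, 0, 0, 0, 0, 0, 0],
  grip_force=60,
)

```text
t: 2.55
ee_pos: [411.6, -22.0, 242.2]
eef_rot: [[0.389, 0.001, 0.921], [-0.921, -0.0, 0.389], [0.001, -1.0, 0.001]]
contact_force: [1.7, -0.8, 0.7]
opening: 42.7
```

```bash
python3 go.py 449 67.2 240 0.4
```

```text
t 2.55 pos [411.6462 -22.0344 242.2027] yaw 0.3997 F [ 1.6858 -0.7971  0.7166] open 42.7
dp [-0.0677  0.0022  0.0691] turn [-0.0009 -0.0003  0.0009]
```

Call:
play_rows(
  dp=[
    [-0.0677, 0.0022, 0.0691],
    [-0.0677, 0.0022, 0.0691],
    [-0.0677, 0.0022, 0.0691],
    [-0.0677, 0.0022, 0.0691],
  ],
  turn=[
    [0, 0, 0],
    [0, 0, 0],
    [0, 0, 0],
    [0, 0, 0],
  ],
  fingers=[0, 0, 0, 0],
)

```text
t: 3.05
ee_pos: [448.2, 64.7, 239.5]
eef_rot: [[0.389, -0.0, 0.921], [-0.921, -0.0, 0.389], [0.0, -1.0, -0.0]]
contact_force: [-0.5, -0.2, -0.4]
opening: 42.8
```

```bash
cat > m3.py <<'E'
from h import *
import go as g
g.go(449,67.2,150,0.4)
T=get_image("top");S=get_image("scene")
crop(T,365,255,60,10,"t1.png"); crop(S,375,170,60,10,"s1.png")
E
python3 m3.py
```

```text
t 3.05 pos [448.1854  64.7424 239.5005] yaw 0.3997 F [-0.4901 -0.1528 -0.4146] open 42.8
dp [-0.002   0.0895  0.0017] turn [ 0.0004 -0.0003  0.0001]
```

View pics/s1.png

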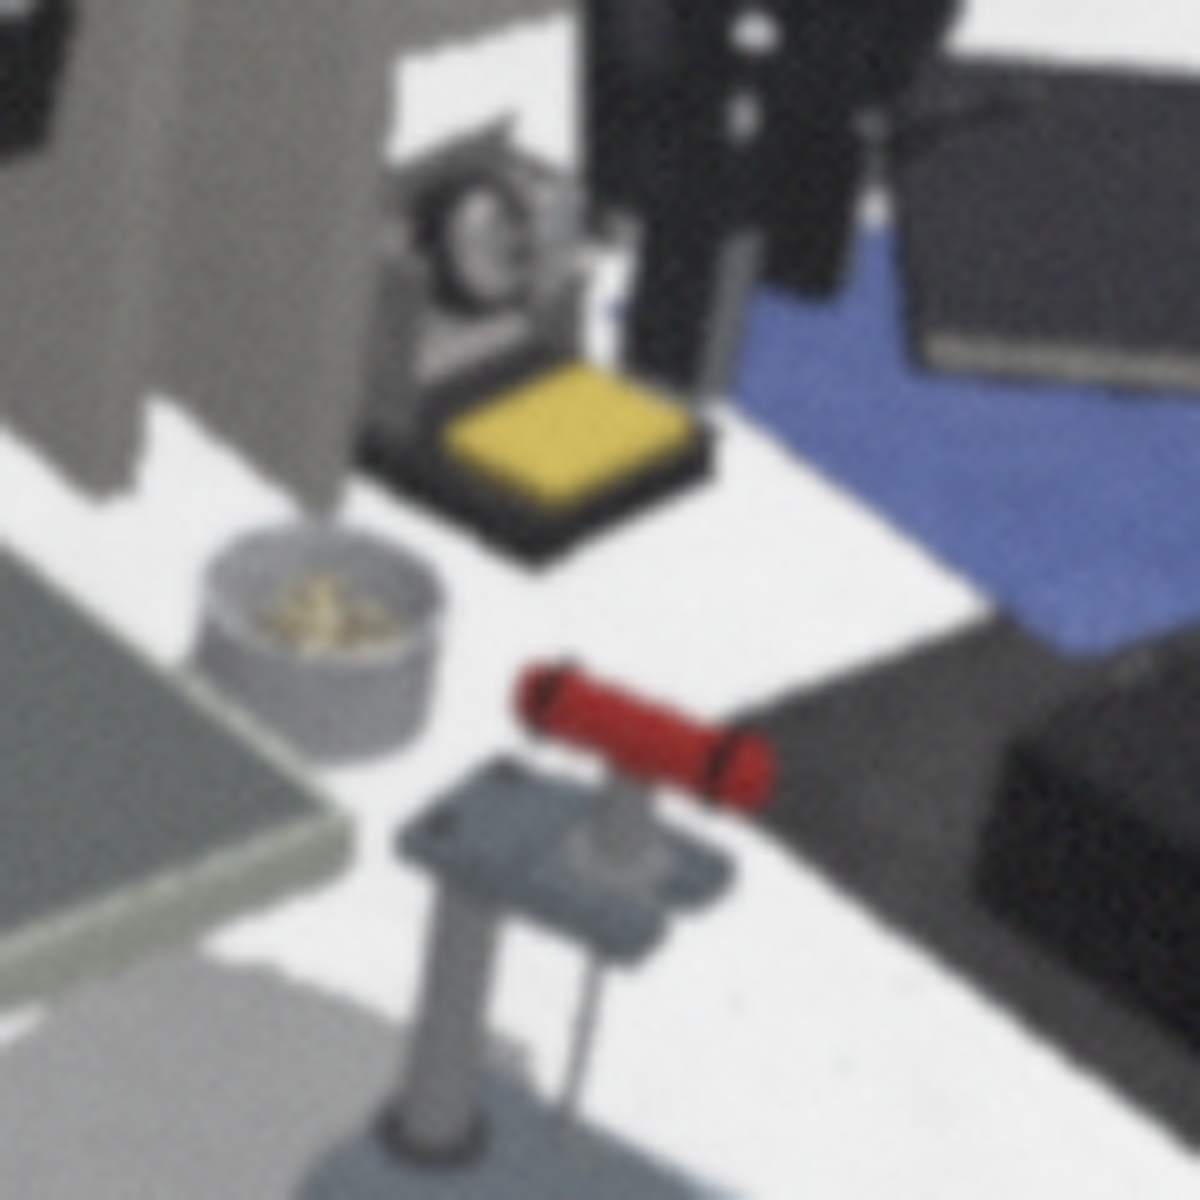

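Call:
play_rows(
  dp=[
    [-0.001, 0.03, 0.001],
    [-0.001, 0.06, 0.001],
    [-0.001, 0.0895, 0.001],
    [-0.001, 0.0895, 0.001],
    [-0.001, 0.0895, 0.001],
  ],
  turn=[
    [0, 0, 0],
    [0, 0, 0],
    [0, 0, 0],
    [0, 0, 0],
    [0, 0, 0],
  ],
  fingers=[0, 0, 0, 0, 0],
)

```text
t: 3.78
ee_pos: [449.4, 66.4, 151.2]
eef_rot: [[0.389, 0.001, 0.921], [-0.921, -0.0, 0.389], [0.0, -1.0, 0.001]]
contact_force: [-0.1, -0.5, 0.2]
opening: 42.6
```

```bash
sed -i 's/t1.png/t2.png/;s/s1.png/s2.png/;s/,150,/,133,/' m3.py; python3 m3.py
```

```text
t 3.77 pos [449.3617  66.3659 151.1748] yaw 0.3994 F [-0.1355 -0.5448  0.1522] open 42.6
dp [-0.0009  0.0182 -0.    ] turn [-0.0009 -0.0006  0.0004]
```

View pics/s2.png

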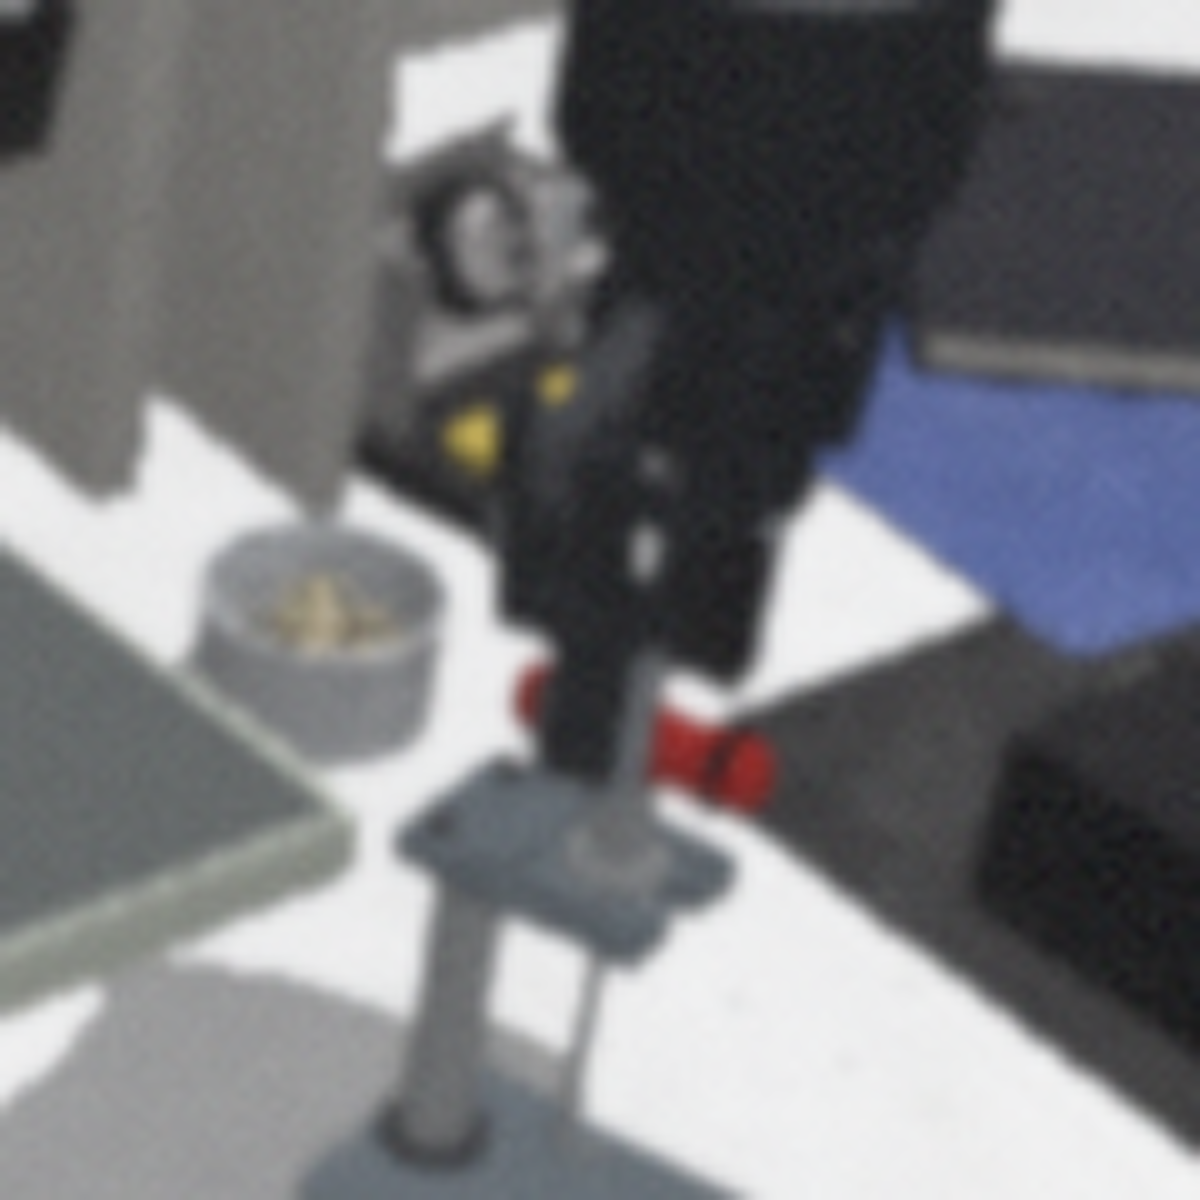

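View pics/t2.png

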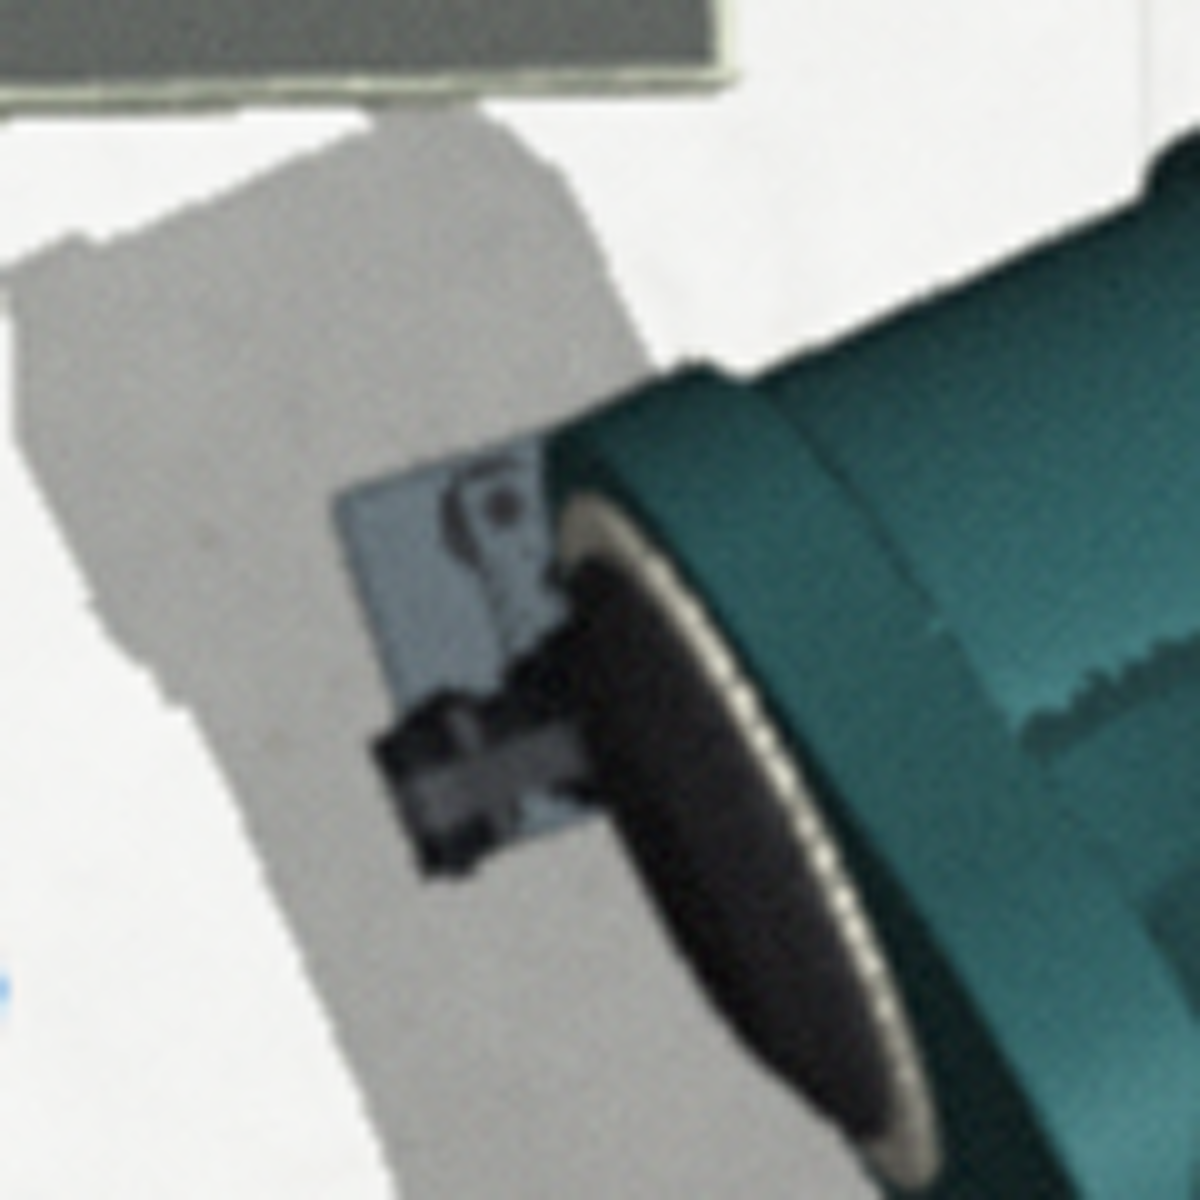

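Run:
```python
from h import *
import pickle
T,S=pickle.load(open("im0.pkl","rb"))
p=np.array([449.36,66.37,151.17]);y=.4;tx=np.array([np.sin(y),-np.cos(y),0]);tz=np.array([np.cos(y),np.sin(y),0])
for o in (-21,-36):
  for w in(-11,11):
    print(o,w,[(proj(S,p+tx*o+tz*w+np.array([0,0,h]))-[315,110])*10+5 for h in(-22,-9)])
```

```text
-21 -11 [array([642.58816354, 803.36028183]), array([653.10792884, 748.47471258])]
-21 11 [array([541.48856331, 762.07171582]), array([550.99157622, 707.43157516])]
-36 -11 [array([606.26100899, 839.43982133]), array([616.5631835 , 784.29428805])]
-36 11 [array([504.50623602, 797.31439874]), array([513.7774533 , 742.41230354])]
```

Call:
play_rows(
  dp=[
    [-0.001, 0.0182, 0],
    [-0.001, 0.0182, 0],
    [-0.001, 0.0182, 0],
    [-0.001, 0.0182, 0],
  ],
  turn=[
    [0, 0, 0],
    [0, 0, 0],
    [0, 0, 0],
    [0, 0, 0],
  ],
  fingers=[0, 0, 0, 0],
)

```text
t: 4.38
ee_pos: [448.9, 67.5, 132.6]
eef_rot: [[0.389, 0.001, 0.921], [-0.921, -0.0, 0.389], [0.0, -1.0, 0.001]]
contact_force: [-0.6, 0.3, -0.0]
opening: 43.2
```

Call:
play_rows(
  dp=[
    [0, 0, 0],
    [0, 0, 0],
    [0, 0, 0],
    [0, 0, 0],
  ],
  turn=[
    [0, 0, 0],
    [0, 0, 0],
    [0, 0, 0],
    [0, 0, 0],
  ],
  fingers=[-0.6, -1, -1, -1],
)

```text
t: 4.88
ee_pos: [448.7, 67.6, 132.2]
eef_rot: [[0.389, 0.0, 0.921], [-0.921, -0.0, 0.389], [0.0, -1.0, 0.0]]
contact_force: [-0.8, -0.1, 7.1]
opening: 13.1
```

```bash
python3 go.py 449 67.2 133 .4; ls
```

```text
t 4.88 pos [448.6972  67.5794 132.1638] yaw 0.4 F [-0.7761 -0.0651  7.0677] open 13.1
dp [ 0.0005 -0.0008  0.0001] turn [-0.0003 -0.      0.0001]
go.py
h.py
im0.pkl
m1.py
m2.py
m3.py
pics
```

Call:
play_rows(
  dp=[
    [0, -0.01, 0],
    [0, -0.03, 0],
    [0, -0.06, 0],
    [0, -0.09, 0],
    [0, -0.118, 0],
    [0, -0.118, 0],
    [0, -0.118, 0],
  ],
  turn=[
    [0, 0, 0],
    [0, 0, 0],
    [0, 0, 0],
    [0, 0, 0],
    [0, 0, 0],
    [0, 0, 0],
    [0, 0, 0],
  ],
  fingers=[-1, -1, -1, -1, -1, -1, -1],
)

```text
t: 5.75
ee_pos: [448.2, 67.5, 249.6]
eef_rot: [[0.389, -0.0, 0.921], [-0.921, -0.0, 0.389], [-0.0, -1.0, -0.0]]
contact_force: [-0.3, 0.4, -0.6]
opening: 13.0
```

```bash
cat > fitbail.py <<'E'
from h import *
import pickle
np.set_printoptions(precision=2,suppress=True)
T,S=pickle.load(open("im0.pkl","rb"))
# carrier center free; circle of carrier top (z=58) R16 and bail overlay
def bail(cx,cy,psi,lean):
    # lean toward direction psi (world), arch: legs at +-8.5, top 14.5
    d=np.array([np.cos(psi),np.sin(psi),0]);e=np.array([-np.sin(psi),np.cos(psi),0]);up=np.array([0,0,1.])
    th=np.linspace(0,np.pi,25); r=8.5
    pts=[(8.5,0)]+[(r*np.cos(t),6+8.5*np.sin(t)) for t in th]+[(-8.5,0)]
    a=np.array([cx,cy,61.]); m=np.sin(lean)*d+np.cos(lean)*up
    return np.array([a+s*e+h*m for s,h in pts])
from scipy.optimize import minimize
u,v=280,219;K=16;c0=T["pixels"][v-14:v+15,u-14:u+15]
c=cv2.resize(c0,None,fx=K,fy=K,interpolation=cv2.INTER_CUBIC)
C=c.astype(float); whiteness=cv2.GaussianBlur(C[...,2],(0,0),4)  # blue channel: grey wire vs yellow
def pix(P): return np.array([((proj(T,p)-[u-14,v-14])+.5)*K-.5 for p in P])
def cost(x):
    q=pix(bail(*x))[2:-2]; val=cv2.remap(whiteness.astype(np.float32),q[:,0].astype(np.float32),q[:,1].astype(np.float32),cv2.INTER_LINEAR)
    return -val.mean()+ ((x[0]-529)**2+(x[1]-234.5)**2)*3
best=None
for psi in np.pi+np.array([-.5,-.25,0,.25,.5]):
  for le in (.2,.5,.75):
    r=minimize(cost,[529,234.5,psi,le],method="Nelder-Mead",options=dict(initial_simplex=None,xatol=1e-3,fatol=1e-3,maxiter=800))
    if best is None or r.fun<best.fun: best=r
    print(r.x,r.fun)
print("best",best.x)
o=c[:,:,::-1].copy()
cv2.polylines(o,[pix(bail(*best.x)).astype(np.int32)],False,(0,0,255),1)
t=np.linspace(0,2*np.pi,60)
for z,R,col in((118,17,(0,255,0)),(58,16,(255,0,0))):
    cv2.polylines(o,[pix([(best.x[0]+R*np.cos(a),best.x[1]+R*np.sin(a),z) for a in t]).astype(np.int32)],True,col,1)
cv2.imwrite("pics/bail.png",np.hstack([o[:, :]]))
E
python3 fitbail.py
```

```text
[529.41 235.24   2.81   0.51] -154.99155350637062
[529.22 235.3    2.8    0.49] -154.8265973558529
[529.41 235.24   2.81   0.51] -154.98951285596064
[529.41 235.25   2.8    0.51] -154.98798934305955
[529.39 235.24   2.81   0.51] -154.9892833079235
[526.32 235.13   2.92   1.64] -203.15503694706257
[529.4  235.23   2.8    0.51] -154.9883375223517
[529.43 235.23   2.81   0.51] -154.98837835884885
[529.43 233.62   3.43   0.52] -147.29207088946328
[529.39 235.24   2.81   0.51] -154.99106817234716
[529.32 233.65   3.41   0.51] -147.24592142743063
[529.43 233.61   3.43   0.52] -147.28879708743085
[529.41 235.24   2.8    0.51] -154.98721058045703
[529.54 233.66   3.43   0.53] -147.22962568088897
[529.41 233.63   3.42   0.52] -147.29463107821127
best [526.32 235.13   2.92   1.64]
```

View pics/bail.png

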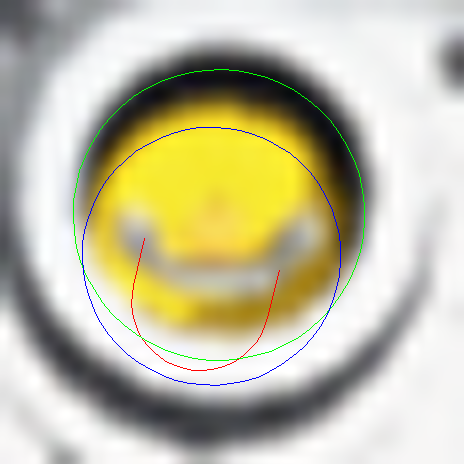

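```bash
python3 go.py 541 234.4 250 0
```

```text
t 5.75 pos [448.2482  67.4611 249.6309] yaw 0.4 F [-0.2637  0.4133 -0.6381] open 13.0
dp [-0.1176 -0.0004  0.1504] turn [0.0004 0.4    0.    ]
```

Call:
play_rows(
  dp=[
    [-0.02, 0, 0.025],
    [-0.04, 0, 0.05],
    [-0.06, 0, 0.075],
    [-0.08, 0, 0.1],
    [-0.1, 0, 0.126],
    [-0.1176, 0, 0.1504],
    [-0.1176, 0, 0.1504],
    [-0.1176, 0, 0.1504],
    [-0.1176, 0, 0.1504],
  ],
  turn=[
    [0, 0.07, 0],
    [0, 0.14, 0],
    [0, 0.21, 0],
    [0, 0.28, 0],
    [0, 0.35, 0],
    [0, 0.4, 0],
    [0, 0.4, 0],
    [0, 0.4, 0],
    [0, 0.4, 0],
  ],
  fingers=[-1, -1, -1, -1, -1, -1, -1, -1, -1],
)

```text
t: 6.88
ee_pos: [541.1, 233.7, 249.6]
eef_rot: [[-0.0, -0.001, 1.0], [-1.0, -0.0, -0.0], [0.0, -1.0, -0.001]]
contact_force: [-0.5, 0.2, -1.3]
opening: 13.2
```

```bash
cat > m4.py <<'E'
from h import *
import go as g,sys,pickle
g.go(541,234.4,250,0)
S=get_image("scene");pickle.dump(S,open("S4.pkl","wb"))
crop(S,290,170,50,10,"s4.png"); T=get_image("top"); crop(T,285,217,50,8,"t4.png")
E
python3 m4.py
```

```text
t 6.88 pos [541.0574 233.6609 249.6438] yaw -0.0004 F [-0.4748  0.1747 -1.3368] open 13.2
dp [-0.0007 -0.0004 -0.0001] turn [ 0.0005 -0.0004  0.0004]
```

View pics/s4.png

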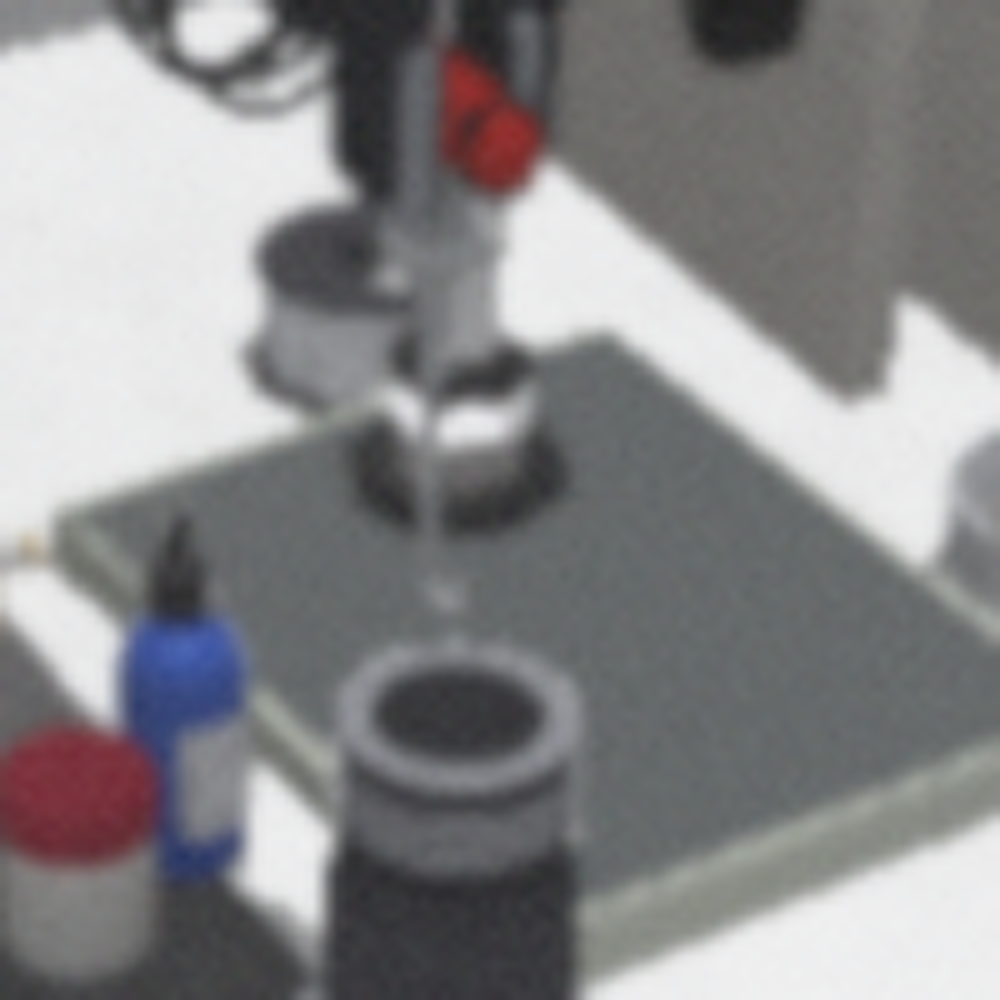

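View pics/t4.png

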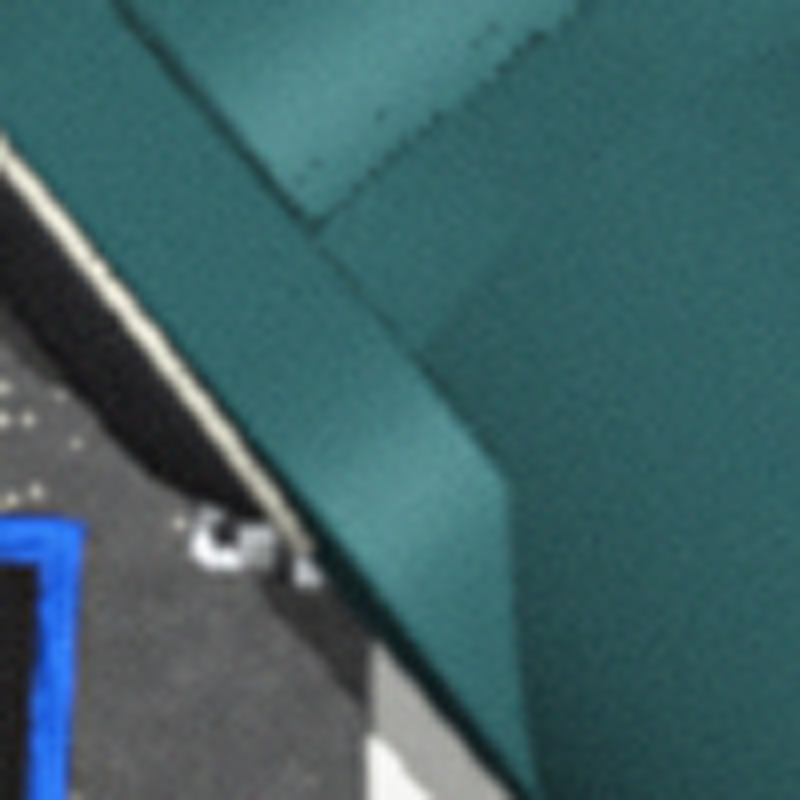

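```bash
cat > ov.py <<'E'
from h import *
import pickle,sys
# overlay: hook model at origin pos (x,y,z), yaw
def hookpts(o,yaw):
    d=np.array([np.cos(yaw),np.sin(yaw),0]); o=np.array(o,float); z=np.array([0,0,1.])
    ft=o-105*z
    sh=[o-32*z,ft]; foot=[ft,ft-7.0*d,ft-8.5*d+1.5*z,ft-8.5*d+5.5*z]
    bar=[o-28*d,o+28*d]; col=[o-32*z+11*np.array([np.cos(a),np.sin(a),0]) for a in np.linspace(0,6.3,30)]
    return [sh,foot,bar,col]
def overlay(S,curves,u,v,r,K,name):
    u,v=int(u),int(v);c=cv2.resize(S["pixels"][v-r:v+r,u-r:u+r],None,fx=K,fy=K,interpolation=cv2.INTER_CUBIC)[:,:,::-1].copy()
    raw=c.copy()
    for P,col in curves:
        q=np.array([((proj(S,p)-[u-r,v-r])+.5)*K-.5 for p in P]); cv2.polylines(c,[np.round(q*16).astype(np.int32)],False,col,1,cv2.LINE_AA,4)
    cv2.imwrite("pics/"+name,c)
E
python3 - <<'E'
from ov import *
S=pickle.load(open("S4.pkl","rb"))
cs=[(p,(0,255,0)) for p in hookpts([541.06,233.66,247.2],0)]
t=np.linspace(0,6.3,60)
cs.append(([(528.5+17*np.cos(a),234.4+17*np.sin(a),118) for a in t],(0,0,255)))
overlay(S,cs,285,165,35,10,"ov4.png")
E
```

```text
(no output)
```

View pics/ov4.png

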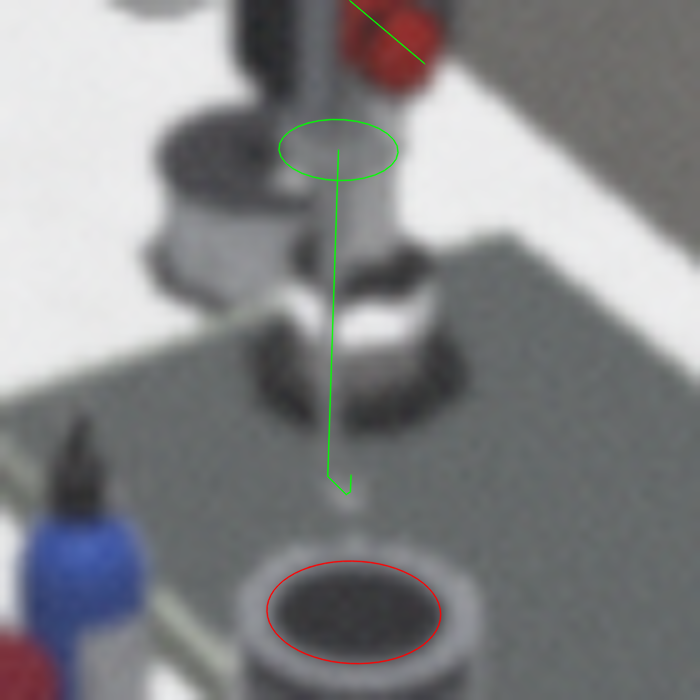

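Call:
play_rows(
  dp=[
    [-0.0007, 0, -0.0004],
    [-0.0007, 0.01, -0.0004],
    [-0.0007, 0.022, -0.0004],
    [-0.0007, 0.034, -0.0004],
    [-0.0007, 0.047, -0.0004],
    [-0.0007, 0.047, -0.0004],
    [-0.0007, 0.047, -0.0004],
  ],
  turn=[
    [0, 0, 0],
    [0, 0, 0],
    [0, 0, 0],
    [0, 0, 0],
    [0, 0, 0],
    [0, 0, 0],
    [0, 0, 0],
  ],
  fingers=[-1, -1, -1, -1, -1, -1, -1],
)

```text
t: 7.85
ee_pos: [541.0, 235.3, 203.1]
eef_rot: [[0.0, 0.0, 1.0], [-1.0, 0.0, 0.0], [-0.0, -1.0, 0.0]]
contact_force: [-0.3, 0.7, 0.2]
opening: 13.3
```

```bash
cat > m5.py <<'E'
from ov import *
import go as g
n=sys.argv[1]; dz=247.2-249.6
g.go(528.3,234.3,170,0)
p=observe()["ee_pos"]
S=get_image("scene");pickle.dump(S,open("S5.pkl","wb"))
cs=[(p_,(0,255,0)) for p_ in hookpts([p[0],p[1],p[2]-2.4],0)]
t=np.linspace(0,6.3,60)
cs.append(([(528.3+17*np.cos(a),234.3+17*np.sin(a),118) for a in t],(0,0,255)))
crop(S,285,180,35,10,"r"+n); overlay(S,cs,285,180,35,10,n)
a=cv2.imread("pics/r"+n);b=cv2.imread("pics/"+n); cv2.imwrite("pics/"+n,cv2.resize(np.hstack([a,b]),(800,400)))
E
python3 m5.py s5.png
```

```text
t 7.85 pos [540.9867 235.3138 203.1193] yaw 0.0001 F [-0.3121  0.6984  0.2397] open 13.3
dp [ 0.001   0.0331 -0.0127] turn [-0.0001  0.0001 -0.0003]
```

View pics/s5.png

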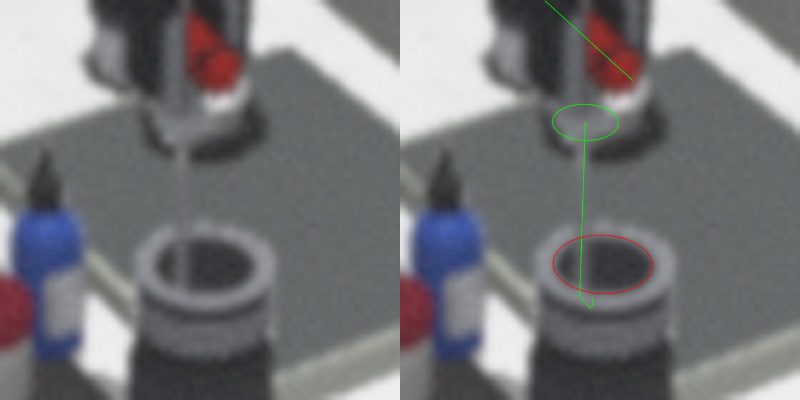

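Call:
play_rows(
  dp=[
    [0.0008, 0, 0.0005],
    [0.0008, 0, 0.001],
    [0.0008, 0, 0.0015],
    [0.0008, 0, 0.0015],
  ],
  turn=[
    [0, 0, 0],
    [0, 0, 0],
    [0, 0, 0],
    [0, 0, 0],
  ],
  fingers=[-1, -1, -1, -1],
)

```text
t: 8.4
ee_pos: [542.4, 234.3, 203.0]
eef_rot: [[-0.0, 0.0, 1.0], [-1.0, 0.0, -0.0], [-0.0, -1.0, 0.0]]
contact_force: [0.3, -0.6, -0.7]
opening: 13.1
```

Call:
play_rows(
  dp=[
    [0, 0, 0.0005],
    [0, 0, 0.001],
    [0, 0, 0.001],
  ],
  turn=[
    [0, 0, 0],
    [0, 0, 0],
    [0, 0, 0],
  ],
  fingers=[-1, -1, -1],
)

```text
t: 8.78
ee_pos: [543.3, 234.4, 202.9]
eef_rot: [[0.0, -0.0, 1.0], [-1.0, 0.0, 0.0], [-0.0, -1.0, -0.0]]
contact_force: [-0.6, -0.5, -0.5]
opening: 13.1
```

Call:
play_rows(
  dp=[
    [0, 0, 0.0005],
    [0, 0, 0.001],
    [0, 0, 0.001],
  ],
  turn=[
    [0, 0, 0],
    [0, 0, 0],
    [0, 0, 0],
  ],
  fingers=[-1, -1, -1],
)

```text
t: 9.15
ee_pos: [544.2, 234.4, 202.8]
eef_rot: [[0.0, -0.001, 1.0], [-1.0, -0.0, 0.0], [0.0, -1.0, -0.001]]
contact_force: [-3.5, -0.7, 1.3]
opening: 13.1
```

Call:
play_rows(
  dp=[
    [0, 0, -0.0026],
    [0, 0, -0.0026],
    [0, 0.008, -0.0026],
    [0, 0.016, -0.0026],
    [0, 0.022, -0.0026],
    [0, 0.027, -0.0026],
    [0, 0.027, -0.0026],
  ],
  turn=[
    [0, 0, 0],
    [0, 0, 0],
    [0, 0, 0],
    [0, 0, 0],
    [0, 0, 0],
    [0, 0, 0],
    [0, 0, 0],
  ],
  fingers=[-1, -1, -1, -1, -1, -1, -1],
)

```text
t: 10.02
ee_pos: [541.6, 234.3, 175.5]
eef_rot: [[0.0, -0.001, 1.0], [-1.0, -0.0, 0.0], [0.0, -1.0, -0.001]]
contact_force: [1.3, 0.2, -0.6]
opening: 13.0
```

Call:
play_rows(
  dp=[
    [0, 0.002, 0],
    [0, 0.004, 0],
    [0, 0.005, 0],
    [0, 0.006, 0],
    [0, 0.006, 0],
  ],
  turn=[
    [0, 0, 0],
    [0, 0, 0],
    [0, 0, 0],
    [0, 0, 0],
    [0, 0, 0],
  ],
  fingers=[-1, -1, -1, -1, -1],
)

```text
t: 10.65
ee_pos: [541.8, 234.3, 169.9]
eef_rot: [[-0.0, -0.0, 1.0], [-1.0, 0.0, -0.0], [-0.0, -1.0, -0.0]]
contact_force: [0.0, 0.1, -0.6]
opening: 13.1
```

Feel for the top face in small steps.

Call:
play_rows(
  dp=[
    [0, 0.0007, 0],
    [0, 0.0014, 0],
    [0, 0.0014, 0],
  ],
  turn=[
    [0, 0, 0],
    [0, 0, 0],
    [0, 0, 0],
  ],
  fingers=[-1, -1, -1],
)

```text
t: 11.02
ee_pos: [541.7, 234.3, 168.4]
eef_rot: [[0.0, -0.0, 1.0], [-1.0, 0.0, 0.0], [-0.0, -1.0, -0.0]]
contact_force: [-0.2, -0.9, -0.8]
opening: 12.9
```

Call:
play_rows(
  dp=[
    [0, 0, -0.003],
    [0, 0, -0.006],
    [0, 0, -0.009],
    [0, 0, -0.012],
    [0, 0, -0.0145],
    [0, 0, -0.0145],
  ],
  turn=[
    [0, 0, 0],
    [0, 0, 0],
    [0, 0, 0],
    [0, 0, 0],
    [0, 0, 0],
    [0, 0, 0],
  ],
  fingers=[-1, -1, -1, -1, -1, -1],
)

```text
t: 11.78
ee_pos: [527.1, 234.4, 168.6]
eef_rot: [[0.0, 0.0, 1.0], [-1.0, 0.0, 0.0], [-0.0, -1.0, 0.0]]
contact_force: [0.3, 0.2, -0.3]
opening: 13.1
```

Call:
play_rows(
  dp=[
    [0, 0, -0.001],
    [0, 0, -0.0015],
    [0, 0, -0.0015],
  ],
  turn=[
    [0, 0, 0],
    [0, 0, 0],
    [0, 0, 0],
  ],
  fingers=[-1, -1, -1],
)

```text
t: 12.15
ee_pos: [525.8, 234.3, 168.5]
eef_rot: [[-0.0, -0.0, 1.0], [-1.0, 0.0, -0.0], [-0.0, -1.0, -0.0]]
contact_force: [-0.3, -0.3, -0.7]
opening: 12.8
```

Call:
play_rows(
  dp=[
    [0, 0, -0.001],
    [0, 0, -0.0018],
    [0, 0, -0.0018],
  ],
  turn=[
    [0, 0, 0],
    [0, 0, 0],
    [0, 0, 0],
  ],
  fingers=[-1, -1, -1],
)

```text
t: 12.52
ee_pos: [523.9, 234.4, 168.5]
eef_rot: [[0.0, -0.0, 1.0], [-1.0, 0.0, 0.0], [-0.0, -1.0, -0.0]]
contact_force: [-0.3, -0.6, -1.1]
opening: 13.0
```

Call:
play_rows(
  dp=[
    [0, -0.002, 0],
    [0, -0.004, 0],
    [0, -0.006, 0],
    [0, -0.008, 0],
    [0, -0.008, 0],
  ],
  turn=[
    [0, 0, 0],
    [0, 0, 0],
    [0, 0, 0],
    [0, 0, 0],
    [0, 0, 0],
  ],
  fingers=[-1, -1, -1, -1, -1],
)

```text
t: 13.15
ee_pos: [524.0, 234.4, 176.7]
eef_rot: [[-0.0, 0.0, 1.0], [-1.0, 0.0, -0.0], [-0.0, -1.0, 0.0]]
contact_force: [-0.1, 0.9, -1.0]
opening: 13.3
```

Call:
play_rows(
  dp=[
    [0, -0.001, 0.002],
    [0, -0.002, 0.0045],
    [0, -0.0027, 0.007],
    [0, -0.003, 0.009],
    [0, -0.003, 0.009],
  ],
  turn=[
    [0, 0, 0],
    [0, 0, 0],
    [0, 0, 0],
    [0, 0, 0],
    [0, 0, 0],
  ],
  fingers=[-1, -1, -1, -1, -1],
)

```text
t: 13.78
ee_pos: [533.1, 234.3, 179.5]
eef_rot: [[-0.0, -0.0, 1.0], [-1.0, 0.0, -0.0], [-0.0, -1.0, -0.0]]
contact_force: [-0.8, -0.2, -0.5]
opening: 12.9
```

Call:
play_rows(
  dp=[
    [0, -0.001, 0],
    [0, -0.002, 0],
    [0, -0.002, 0],
  ],
  turn=[
    [0, 0, 0],
    [0, 0, 0],
    [0, 0, 0],
  ],
  fingers=[-1, -1, -1],
)

```text
t: 14.15
ee_pos: [532.8, 234.3, 181.4]
eef_rot: [[0.0, -0.0, 1.0], [-1.0, -0.0, 0.0], [0.0, -1.0, -0.0]]
contact_force: [0.1, -0.1, -4.9]
opening: 12.8
```

Call:
play_rows(
  dp=[
    [0, -0.0005, 0],
    [0, -0.001, 0],
    [0, -0.0015, 0],
    [0, -0.002, 0],
    [0, -0.002, 0],
  ],
  turn=[
    [0, 0, 0],
    [0, 0, 0],
    [0, 0, 0],
    [0, 0, 0],
    [0, 0, 0],
  ],
  fingers=[-1, -1, -1, -1, -1],
)

```text
t: 14.78
ee_pos: [533.1, 234.5, 183.8]
eef_rot: [[-0.0, 0.0, 1.0], [-1.0, 0.0, -0.0], [-0.0, -1.0, 0.0]]
contact_force: [0.0, -0.1, -2.2]
opening: 12.7
```

Call:
play_rows(
  dp=[
    [0, -0.002, 0],
    [0, -0.004, 0],
    [0, -0.006, 0],
    [0, -0.008, 0],
    [0, -0.01, 0],
    [0, -0.012, 0],
    [0, -0.012, 0],
  ],
  turn=[
    [0, 0, 0],
    [0, 0, 0],
    [0, 0, 0],
    [0, 0, 0],
    [0, 0, 0],
    [0, 0, 0],
    [0, 0, 0],
  ],
  fingers=[-1, -1, -1, -1, -1, -1, -1],
)

```text
t: 15.65
ee_pos: [533.0, 234.4, 195.7]
eef_rot: [[0.0, 0.0, 1.0], [-1.0, 0.0, 0.0], [-0.0, -1.0, 0.0]]
contact_force: [1.1, -0.6, -1.7]
opening: 12.8
```

Call:
play_rows(
  dp=[
    [0, -0.006, 0],
    [0, -0.014, 0],
    [0, -0.022, 0],
    [0, -0.03, 0],
    [0, -0.038, 0],
    [0, -0.046, 0],
    [0, -0.054, 0],
    [0, -0.06, 0],
    [0, -0.06, 0],
  ],
  turn=[
    [0, 0, 0],
    [0, 0, 0],
    [0, 0, 0],
    [0, 0, 0],
    [0, 0, 0],
    [0, 0, 0],
    [0, 0, 0],
    [0, 0, 0],
    [0, 0, 0],
  ],
  fingers=[-1, -1, -1, -1, -1, -1, -1, -1, -1],
)

```text
t: 16.77
ee_pos: [533.1, 234.4, 255.9]
eef_rot: [[-0.0, 0.001, 1.0], [-1.0, 0.0, -0.0], [-0.0, -1.0, 0.001]]
contact_force: [0.3, 0.4, -1.5]
opening: 13.0
```

```bash
python3 m5.py s6.png
```

```text
t 16.77 pos [533.1041 234.4192 255.9315] yaw -0.0 F [ 0.3299  0.3909 -1.489 ] open 13.0
dp [ 0.0001  0.0859 -0.0049] turn [-0.0005 -0.     -0.0002]
```

View pics/s6.png

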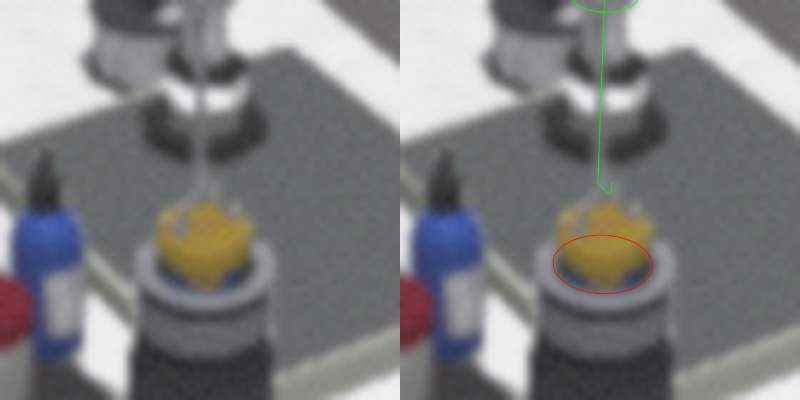

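Call:
play_rows(
  dp=[
    [0, -0.006, 0],
    [0, -0.013, 0],
    [0, -0.02, 0],
    [0, -0.028, 0],
    [0, -0.036, 0],
    [0, -0.042, 0],
    [0, -0.042, 0],
  ],
  turn=[
    [0, 0, 0],
    [0, 0, 0],
    [0, 0, 0],
    [0, 0, 0],
    [0, 0, 0],
    [0, 0, 0],
    [0, 0, 0],
  ],
  fingers=[-1, -1, -1, -1, -1, -1, -1],
)

```text
t: 17.7
ee_pos: [533.1, 234.4, 298.0]
eef_rot: [[-0.0, 0.001, 1.0], [-1.0, 0.0, -0.0], [-0.0, -1.0, 0.001]]
contact_force: [0.0, -0.2, -2.0]
opening: 12.5
```

```bash
python3 - <<'E'
from h import *
import pickle
np.set_printoptions(precision=1,suppress=True)
T,S=pickle.load(open("im0.pkl","rb"))
C=[((x+.5)/12-.5+174,(y+.5)/12-.5+220) for x,y in ((285,115),(858,148),(810,955),(230,925))]
W=np.array([onz(T,u,v,16) for u,v in C]);print(W,W.mean(0),np.linalg.norm(W[1]-W[0]),np.linalg.norm(W[2]-W[1]))
d=W[0]-W[3];print(np.arctan2(d[1],d[0]))
u,v=(500+.5)/12+173.5,(343+.5)/12+219.5;print("bezel",onz(T,u,v,18))
E
python3 go.py 410 352 298 0
```

```text
[[509.3 402.3  16. ]
 [505.2 303.6  16. ]
 [368.2 309.   16. ]
 [371.4 407.7  16. ]] [438.5 355.6  16. ] 98.7424625365144 137.1753646015618
-0.03937495316617417
bezel [470.8 364.   18. ]
t 17.7 pos [533.0913 234.4198 297.9549] yaw -0.0 F [ 0.0321 -0.2021 -1.9608] open 12.5
dp [-0.1176 -0.0001 -0.1231] turn [-0.0006 -0.     -0.0003]
```

Call:
play_rows(
  dp=[
    [-0.003, 0, -0.003],
    [-0.01, 0, -0.011],
    [-0.022, 0, -0.023],
    [-0.037, 0, -0.039],
    [-0.053, 0, -0.056],
    [-0.07, 0, -0.073],
    [-0.086, 0, -0.09],
    [-0.1, 0, -0.104],
    [-0.11, 0, -0.115],
    [-0.117, 0, -0.122],
  ],
  turn=[
    [0, 0, 0],
    [0, 0, 0],
    [0, 0, 0],
    [0, 0, 0],
    [0, 0, 0],
    [0, 0, 0],
    [0, 0, 0],
    [0, 0, 0],
    [0, 0, 0],
    [0, 0, 0],
  ],
  fingers=[-1, -1, -1, -1, -1, -1, -1, -1, -1, -1],
)

```text
t: 18.95
ee_pos: [410.3, 351.9, 297.5]
eef_rot: [[0.0, -0.0, 1.0], [-1.0, 0.0, 0.0], [-0.0, -1.0, -0.0]]
contact_force: [0.9, 0.8, -1.6]
opening: 13.0
```

Call:
play_rows(
  dp=[
    [-0.0025, 0, -0.003],
    [-0.0025, 0.01, -0.003],
    [-0.0025, 0.025, -0.003],
    [-0.0025, 0.04, -0.003],
    [-0.0025, 0.056, -0.003],
    [-0.0025, 0.07, -0.003],
    [-0.0025, 0.082, -0.003],
    [-0.0025, 0.09, -0.003],
    [-0.0025, 0.09, -0.003],
  ],
  turn=[
    [0, 0, 0],
    [0, 0, 0],
    [0, 0, 0],
    [0, 0, 0],
    [0, 0, 0],
    [0, 0, 0],
    [0, 0, 0],
    [0, 0, 0],
    [0, 0, 0],
  ],
  fingers=[-1, -1, -1, -1, -1, -1, -1, -1, -1],
)

```text
t: 20.08
ee_pos: [407.8, 353.8, 207.1]
eef_rot: [[0.0, -0.001, 1.0], [-1.0, -0.0, 0.0], [0.0, -1.0, -0.001]]
contact_force: [0.8, 0.2, -2.2]
opening: 13.0
```

```bash
cat > m7.py <<'E'
from ov import *
import go as g
n=sys.argv[1]
g.go(408,354,171,0)
S=get_image("scene"); crop(S,255,255,45,9,n)
T=get_image("top"); crop(T,220,260,45,9,"t"+n)
a=cv2.imread("pics/"+n);b=cv2.imread("pics/t"+n); cv2.imwrite("pics/"+n,cv2.resize(np.hstack([a,b]),(800,400)))
E
python3 m7.py s7.png
```

```text
t 20.07 pos [407.826  353.7891 207.0972] yaw 0.0002 F [ 0.8379  0.1833 -2.2322] open 13.0
dp [-0.0002  0.0361  0.0002] turn [0.0006 0.0002 0.0003]
```

View pics/s7.png

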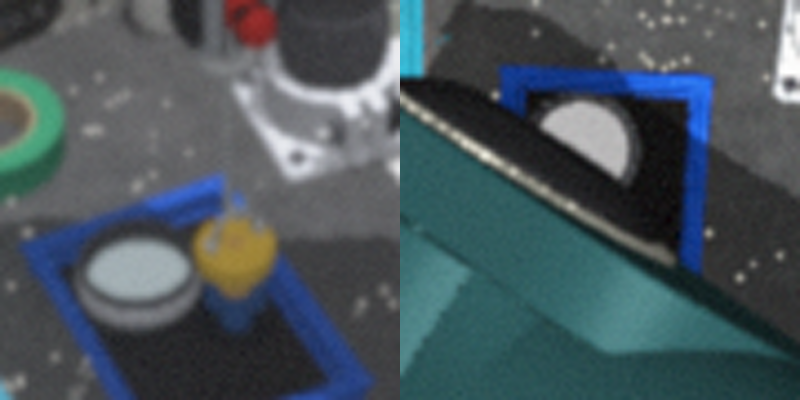

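Call:
play_rows(
  dp=[
    [0, 0.006, 0],
    [0, 0.013, 0],
    [0, 0.02, 0],
    [0, 0.026, 0],
    [0, 0.03, 0],
    [0, 0.033, 0],
    [0, 0.033, 0],
    [0, 0.033, 0],
  ],
  turn=[
    [0, 0, 0],
    [0, 0, 0],
    [0, 0, 0],
    [0, 0, 0],
    [0, 0, 0],
    [0, 0, 0],
    [0, 0, 0],
    [0, 0, 0],
  ],
  fingers=[-1, -1, -1, -1, -1, -1, -1, -1],
)

```text
t: 21.18
ee_pos: [408.0, 353.9, 174.7]
eef_rot: [[-0.0, 0.0, 1.0], [-1.0, 0.0, -0.0], [-0.0, -1.0, 0.0]]
contact_force: [0.0, 0.3, -1.2]
opening: 13.3
```

```bash
python3 m7.py s8.png
```

```text
t 21.18 pos [408.0349 353.9197 174.6957] yaw -0.0 F [ 0.0208  0.3159 -1.2037] open 13.3
dp [-0.0001  0.0037 -0.    ] turn [-0.0002 -0.     -0.0002]
```

View pics/s8.png

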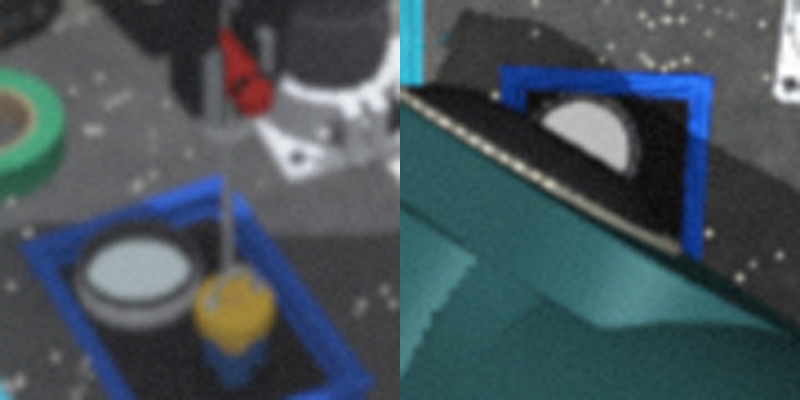

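Call:
play_rows(
  dp=[
    [0, 0.001, 0],
    [0, 0.002, 0],
    [0, 0.003, 0],
    [0, 0.004, 0],
    [0, 0.005, 0],
    [0, 0.006, 0],
    [0, 0.007, 0],
    [0, 0.007, 0],
  ],
  turn=[
    [0, 0, 0],
    [0, 0, 0],
    [0, 0, 0],
    [0, 0, 0],
    [0, 0, 0],
    [0, 0, 0],
    [0, 0, 0],
    [0, 0, 0],
  ],
  fingers=[-1, -1, -1, -1, -1, -1, -1, -1],
)

```text
t: 22.28
ee_pos: [408.0, 353.8, 167.5]
eef_rot: [[0.0, -0.0, 1.0], [-1.0, 0.0, 0.0], [-0.0, -1.0, -0.0]]
contact_force: [0.2, 0.8, -0.6]
opening: 13.1
```

```bash
python3 m7.py s9.png
```

```text
t 22.27 pos [407.9512 353.8431 167.4583] yaw 0.0 F [ 0.241   0.7964 -0.6277] open 13.1
dp [-0.0002 -0.0035  0.    ] turn [ 0.0001  0.     -0.    ]
```

View pics/s9.png

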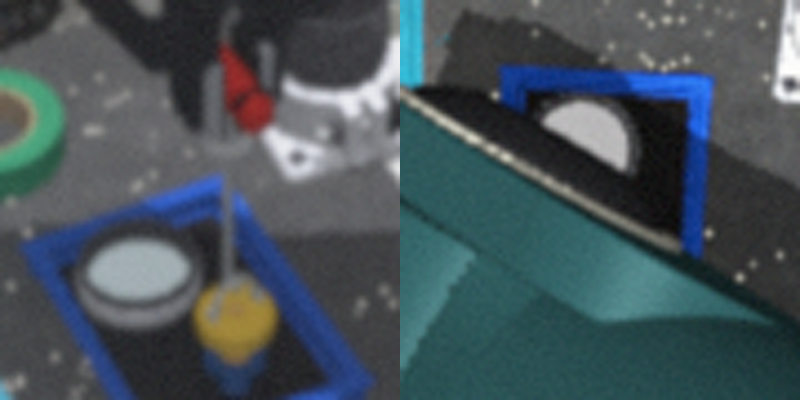

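Call:
play_rows(
  dp=[
    [0, 0.0015, 0],
    [0, 0.003, 0],
    [0, 0.0045, 0],
    [0, 0.0058, 0],
    [0, 0.0058, 0],
  ],
  turn=[
    [0, 0, 0],
    [0, 0, 0],
    [0, 0, 0],
    [0, 0, 0],
    [0, 0, 0],
  ],
  fingers=[-1, -1, -1, -1, -1],
)

```text
t: 23.0
ee_pos: [407.9, 353.8, 161.6]
eef_rot: [[0.0, -0.0, 1.0], [-1.0, -0.0, 0.0], [0.0, -1.0, -0.0]]
contact_force: [-0.4, -0.2, -0.9]
opening: 12.7
```

Call:
play_rows(
  dp=[
    [0, 0, 0.001],
    [0, 0, 0.002],
    [0, 0, 0.004],
    [0, 0, 0.006],
    [0, 0, 0.008],
    [0, 0, 0.008],
  ],
  turn=[
    [0, 0, 0],
    [0, 0, 0],
    [0, 0, 0],
    [0, 0, 0],
    [0, 0, 0],
    [0, 0, 0],
  ],
  fingers=[-1, -1, -1, -1, -1, -1],
)

```text
t: 23.75
ee_pos: [416.1, 353.8, 161.7]
eef_rot: [[-0.0, -0.0, 1.0], [-1.0, 0.0, -0.0], [-0.0, -1.0, -0.0]]
contact_force: [-1.0, 0.6, -1.6]
opening: 13.1
```

```bash
python3 m7.py s10.png
```

```text
t 23.75 pos [416.1075 353.819  161.6954] yaw -0.0002 F [-0.954   0.5595 -1.5536] open 13.1
dp [-0.0002 -0.0093 -0.0081] turn [ 0.0001 -0.0002 -0.0001]
```

View pics/s10.png

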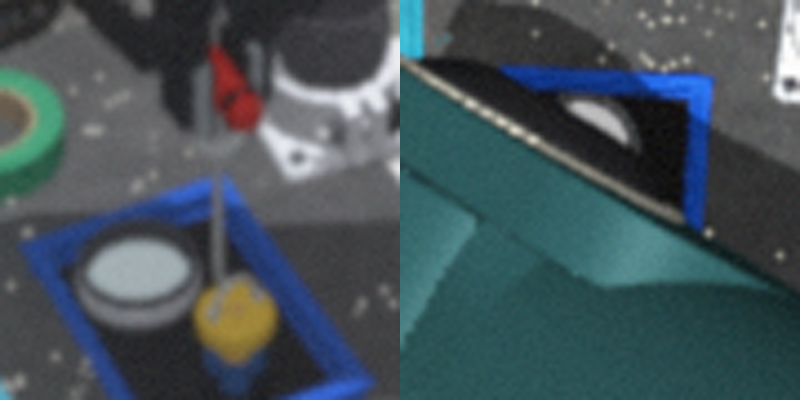

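Call:
play_rows(
  dp=[
    [0, 0, 0.002],
    [0, 0, 0.004],
    [0, 0, 0.006],
    [0, 0, 0.008],
    [0, 0, 0.008],
  ],
  turn=[
    [0, 0, 0],
    [0, 0, 0],
    [0, 0, 0],
    [0, 0, 0],
    [0, 0, 0],
  ],
  fingers=[-1, -1, -1, -1, -1],
)

```text
t: 24.48
ee_pos: [424.1, 353.8, 161.7]
eef_rot: [[-0.0, -0.0, 1.0], [-1.0, 0.0, -0.0], [-0.0, -1.0, -0.0]]
contact_force: [-0.1, -0.3, -0.3]
opening: 12.9
```

```bash
sed -i 's/crop(S,255,255,45,9,n)/crop(S,260,255,30,14,n)/;s/T=get.*//;s/^a=.*//' m7.py; python3 m7.py s11.png
```

```text
t 24.48 pos [424.0926 353.8129 161.663 ] yaw -0.0002 F [-0.0545 -0.3139 -0.3048] open 12.9
dp [-0.0002 -0.0093 -0.0161] turn [ 0.0002 -0.0002 -0.0001]
```

View pics/s11.png

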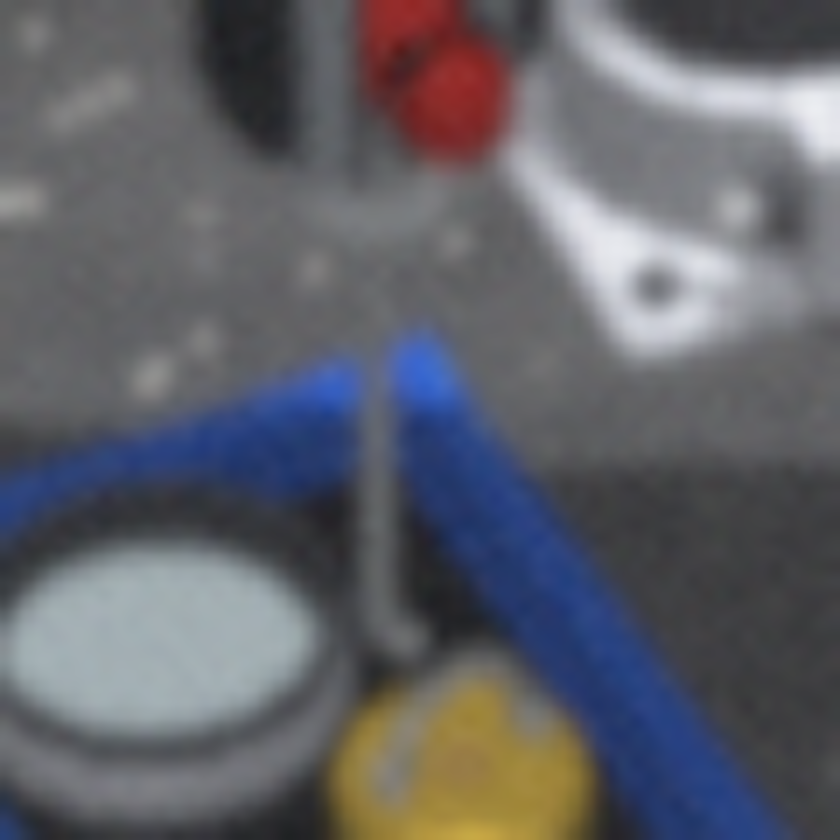

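Call:
play_rows(
  dp=[
    [0, 0, 0.004],
    [0, -0.004, 0.004],
    [0, -0.014, 0.004],
    [0, -0.034, 0.004],
    [0, -0.06, 0.004],
    [0, -0.09, 0.004],
    [0, -0.09, 0.004],
  ],
  turn=[
    [0, 0, 0],
    [0, 0, 0],
    [0, 0, 0],
    [0, 0, 0],
    [0, 0, 0],
    [0, 0, 0],
    [0, 0, 0],
  ],
  fingers=[-1, -1, -1, -1, -1, -1, -1],
)

```text
t: 25.4
ee_pos: [428.5, 354.7, 255.0]
eef_rot: [[0.0, 0.004, 1.0], [-1.0, 0.002, 0.0], [-0.002, -1.0, 0.004]]
contact_force: [-0.1, 0.3, -0.8]
opening: 13.1
```

```bash
python3 go.py 448.7 67.6 250 0.4
```

```text
t 25.4 pos [428.5467 354.735  255.0109] yaw 0.0001 F [-0.0814  0.2593 -0.7593] open 13.1
dp [0.2871 0.0044 0.0201] turn [-0.0042 -0.3999 -0.0017]
```

Call:
play_rows(
  dp=[
    [0.015, 0, 0.001],
    [0.045, 0, 0.003],
    [0.085, 0, 0.006],
    [0.13, 0, 0.009],
    [0.175, 0, 0.012],
    [0.22, 0, 0.015],
    [0.255, 0, 0.018],
    [0.278, 0.002, 0.02],
    [0.287, 0.002, 0.0201],
    [0.287, 0.002, 0.0201],
  ],
  turn=[
    [0, -0.02, 0],
    [0, -0.06, 0],
    [0, -0.12, 0],
    [0, -0.18, 0],
    [0, -0.25, 0],
    [0, -0.31, 0],
    [0, -0.36, 0],
    [0, -0.39, 0],
    [0, -0.4, 0],
    [0, -0.4, 0],
  ],
  fingers=[-1, -1, -1, -1, -1, -1, -1, -1, -1, -1],
)

```text
t: 26.65
ee_pos: [448.0, 67.1, 249.9]
eef_rot: [[0.389, 0.0, 0.921], [-0.921, 0.0, 0.389], [-0.0, -1.0, 0.0]]
contact_force: [0.6, 0.7, -0.5]
opening: 13.1
```

```bash
cat > m8.py <<'E'
from ov import *
import go as g
n=sys.argv[1]
g.go(448.7,67.6,float(sys.argv[2]),0.4)
S=get_image("scene"); crop(S,375,190,45,9,n)
c=get_image("scene") if 0 else None
E
python3 m8.py s12.png 250
```

```text
t 26.65 pos [447.9993  67.055  249.8841] yaw 0.3993 F [ 0.6004  0.7467 -0.5347] open 13.1
dp [-0.0002 -0.0001  0.0009] turn [-0.0001 -0.0007 -0.0001]
```

View pics/s12.png

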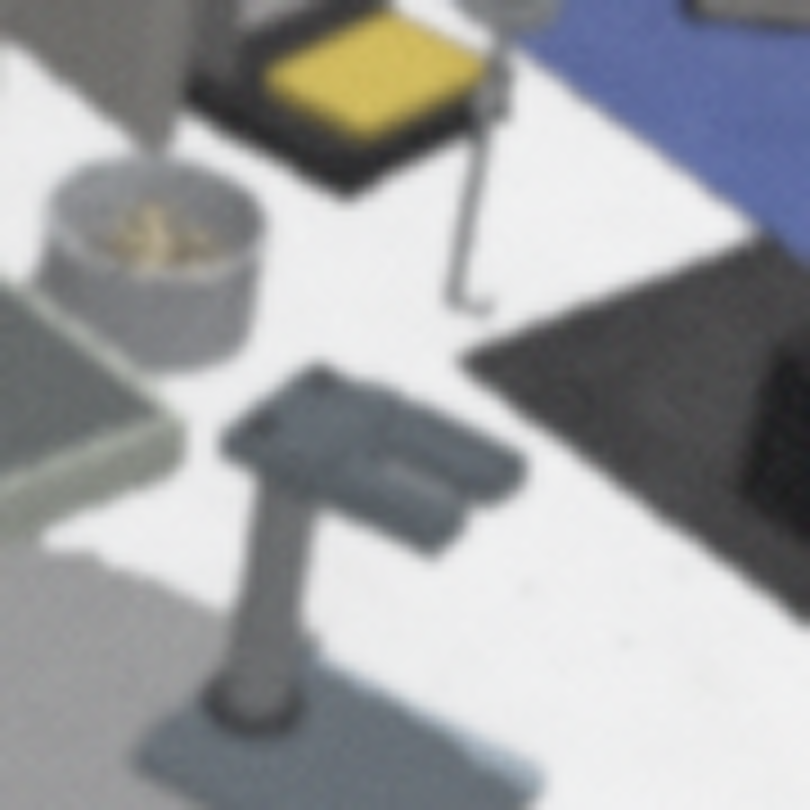

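Call:
play_rows(
  dp=[
    [0, 0.008, 0.0007],
    [0, 0.02, 0.0007],
    [0, 0.034, 0.0007],
    [0, 0.044, 0.0007],
    [0, 0.052, 0.0007],
    [0, 0.06, 0.0007],
    [0, 0.06, 0.0007],
  ],
  turn=[
    [0, 0, 0],
    [0, 0, 0],
    [0, 0, 0],
    [0, 0, 0],
    [0, 0, 0],
    [0, 0, 0],
    [0, 0, 0],
  ],
  fingers=[-1, -1, -1, -1, -1, -1, -1],
)

```text
t: 27.58
ee_pos: [448.5, 67.1, 189.2]
eef_rot: [[0.39, -0.001, 0.921], [-0.921, 0.0, 0.39], [-0.0, -1.0, -0.001]]
contact_force: [0.5, -0.2, -0.4]
opening: 12.8
```

```bash
python3 m8.py s13.png 150
```

```text
t 27.57 pos [448.5073  67.1282 189.2416] yaw 0.4001 F [ 0.5198 -0.1949 -0.4142] open 12.8
dp [-0.0003  0.0392  0.0004] turn [ 0.0007  0.0001 -0.0005]
```

View pics/s13.png

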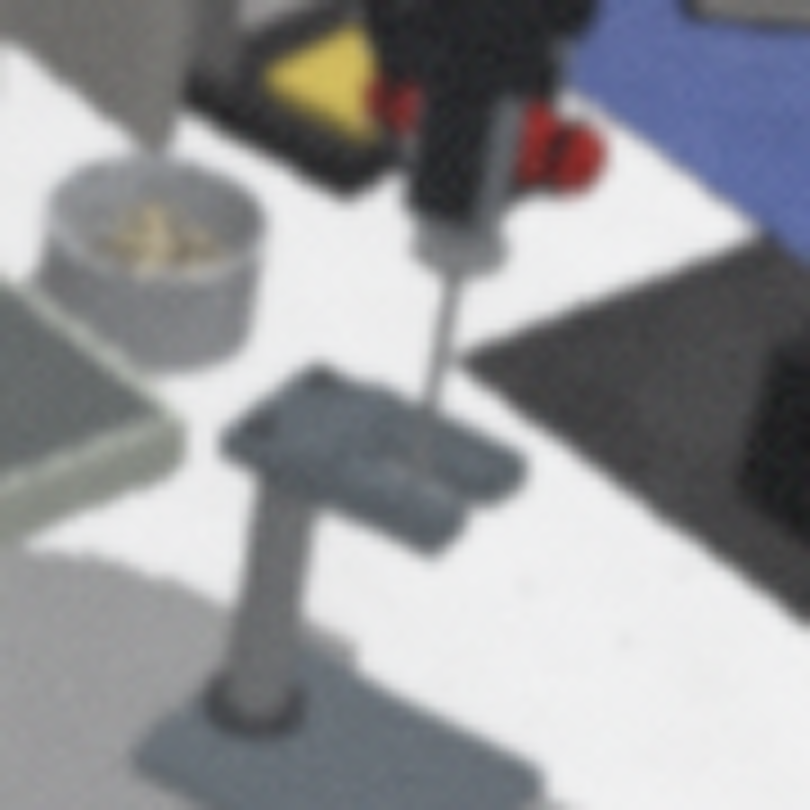

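Call:
play_rows(
  dp=[
    [0, 0.01, 0.0003],
    [0, 0.022, 0.0003],
    [0, 0.034, 0.0003],
    [0, 0.044, 0.0003],
    [0, 0.05, 0.0003],
    [0, 0.053, 0.0003],
    [0, 0.053, 0.0003],
  ],
  turn=[
    [0, 0, 0],
    [0, 0, 0],
    [0, 0, 0],
    [0, 0, 0],
    [0, 0, 0],
    [0, 0, 0],
    [0, 0, 0],
  ],
  fingers=[-1, -1, -1, -1, -1, -1, -1],
)

```text
t: 28.5
ee_pos: [449.0, 67.3, 136.7]
eef_rot: [[0.389, -0.0, 0.921], [-0.921, 0.0, 0.389], [-0.0, -1.0, 0.0]]
contact_force: [-0.6, -0.3, 0.0]
opening: 13.1
```

Call:
play_rows(
  dp=[
    [0, 0.001, 0],
    [0, 0.002, 0],
    [0, 0.003, 0],
    [0, 0.003, 0],
  ],
  turn=[
    [0, 0, 0],
    [0, 0, 0],
    [0, 0, 0],
    [0, 0, 0],
  ],
  fingers=[-1, -1, -1, -1],
)

```text
t: 29.0
ee_pos: [449.0, 67.3, 133.7]
eef_rot: [[0.389, -0.0, 0.921], [-0.921, 0.0, 0.389], [-0.0, -1.0, -0.0]]
contact_force: [0.3, -0.2, -0.2]
opening: 13.2
```

```bash
python3 m8.py s14.png 132.4
```

```text
t 29.0 pos [448.9673  67.2538 133.6631] yaw 0.4 F [ 0.2855 -0.1973 -0.1943] open 13.2
dp [-0.0004  0.0013 -0.0001] turn [ 0.      0.     -0.0001]
```

View pics/s14.png

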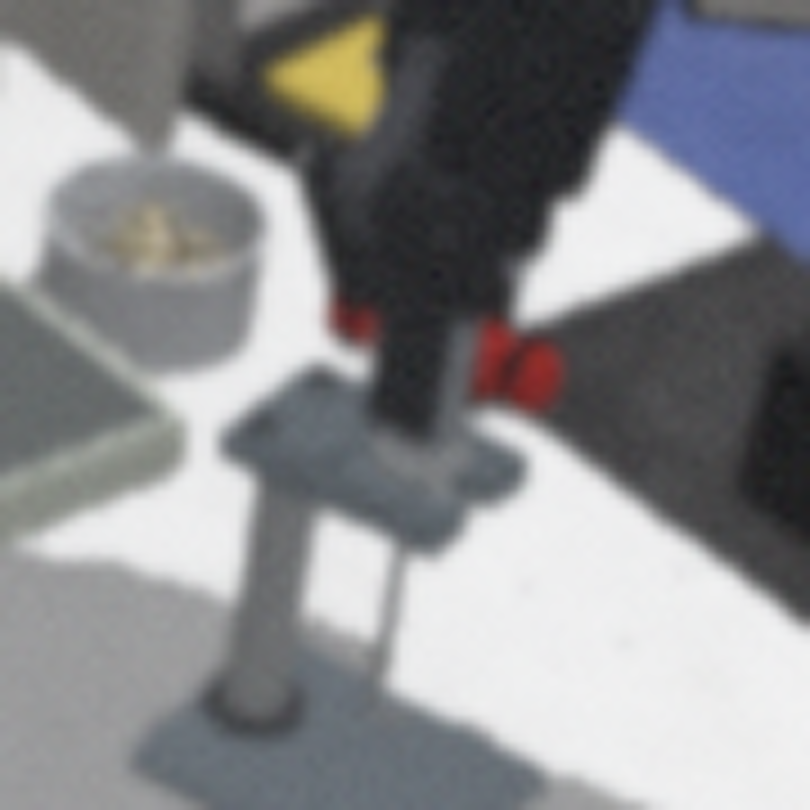

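Lower until the collar takes the load.

Call:
play_rows(
  dp=[
    [0, 0.0006, 0],
    [0, 0.0012, 0],
    [0, 0.0014, 0],
    [0, 0.0014, 0],
  ],
  turn=[
    [0, 0, 0],
    [0, 0, 0],
    [0, 0, 0],
    [0, 0, 0],
  ],
  fingers=[-1, -1, -1, -1],
)

```text
t: 29.55
ee_pos: [449.0, 67.2, 132.3]
eef_rot: [[0.389, -0.0, 0.921], [-0.921, 0.0, 0.389], [-0.0, -1.0, -0.0]]
contact_force: [-0.0, -0.3, -0.5]
opening: 13.3
```

Call:
play_rows(
  dp=[
    [0, 0.0004, 0],
    [0, 0.0008, 0],
    [0, 0.0008, 0],
  ],
  turn=[
    [0, 0, 0],
    [0, 0, 0],
    [0, 0, 0],
  ],
  fingers=[-1, -1, -1],
)

```text
t: 29.92
ee_pos: [449.2, 67.3, 132.1]
eef_rot: [[0.389, 0.0, 0.921], [-0.921, -0.0, 0.389], [0.001, -1.0, 0.0]]
contact_force: [-4.5, -2.3, 15.9]
opening: 13.2
```

Call:
play_rows(
  dp=[
    [0, -0.0004, 0],
    [0, -0.0005, 0],
    [0, -0.0005, 0],
  ],
  turn=[
    [0, 0, 0],
    [0, 0, 0],
    [0, 0, 0],
  ],
  fingers=[-1, -1, -1],
)

```text
t: 30.3
ee_pos: [449.1, 67.2, 132.2]
eef_rot: [[0.389, 0.0, 0.921], [-0.921, -0.0, 0.389], [0.0, -1.0, 0.0]]
contact_force: [-2.2, -0.5, 6.9]
opening: 12.9
```

```bash
python3 m8.py s15.png 132.4
```

```text
t 30.3 pos [449.0766  67.2373 132.1644] yaw 0.4 F [-2.2354 -0.5098  6.867 ] open 12.9
dp [-0.0005 -0.0002 -0.0002] turn [-0.0001 -0.      0.0001]
```

View pics/s15.png

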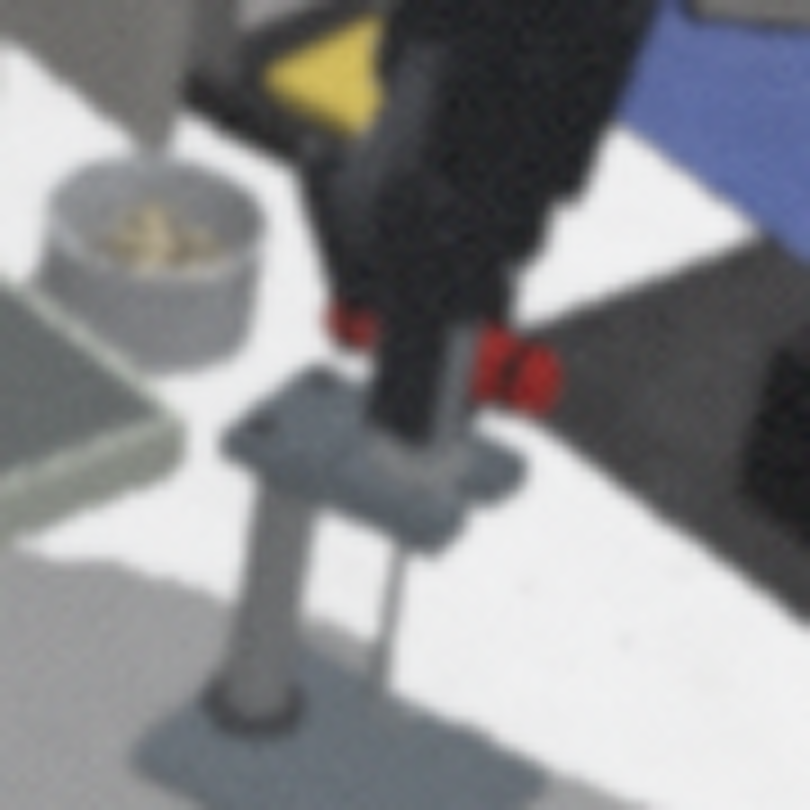

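Call:
play_rows(
  dp=[
    [0, -0.0002, 0],
    [0, -0.0002, 0],
    [0, -0.0002, 0],
    [0, -0.0002, 0],
    [0, -0.0002, 0],
  ],
  turn=[
    [0, 0, 0],
    [0, 0, 0],
    [0, 0, 0],
    [0, 0, 0],
    [0, 0, 0],
  ],
  fingers=[-0.6, -0.4, -0.2, 0, 0],
)

```text
t: 30.98
ee_pos: [449.0, 67.2, 132.2]
eef_rot: [[0.389, -0.0, 0.921], [-0.921, 0.0, 0.389], [-0.0, -1.0, -0.0]]
contact_force: [-0.6, 0.5, -1.2]
opening: 42.6
```

```bash
python3 m8.py s16.png 132.4
```

```text
t 30.98 pos [448.9907  67.2348 132.2007] yaw 0.4 F [-0.6224  0.4918 -1.1784] open 42.6
dp [-0.0004 -0.0002 -0.0001] turn [ 0.     -0.     -0.0001]
```

View pics/s16.png

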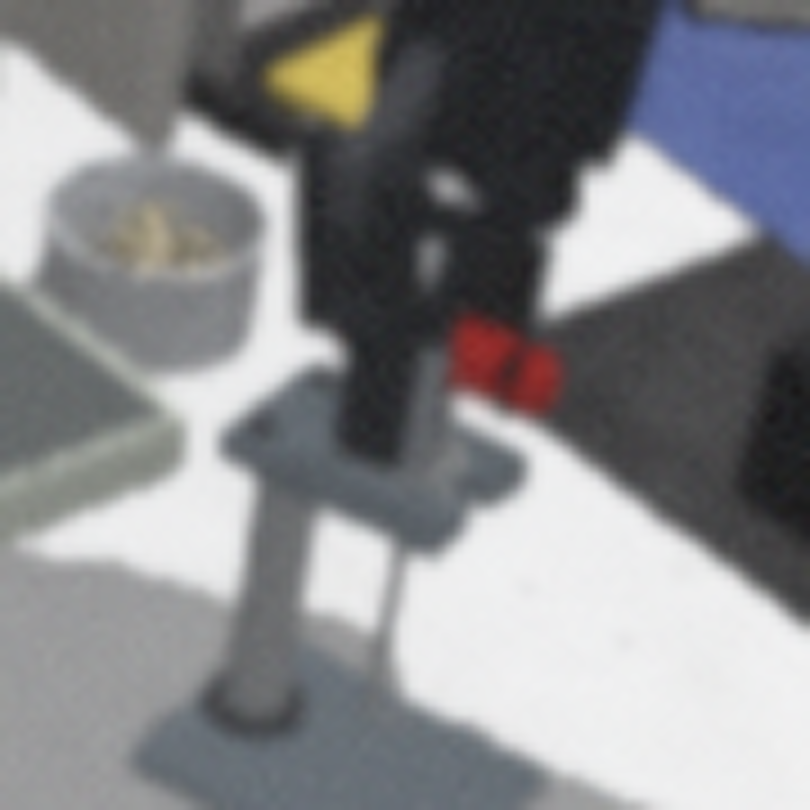

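Retreat straight up, then away to -y for the final look.

Call:
play_rows(
  dp=[
    [0, -0.015, 0],
    [0, -0.045, 0],
    [0, -0.09, 0],
    [0, -0.13, 0],
    [0.05, -0.13, 0],
    [0.11, -0.13, 0],
    [0.17, -0.13, 0],
    [0.23, -0.13, 0],
    [0.25, -0.13, 0],
    [0.25, -0.13, 0],
  ],
  turn=[
    [0, 0, 0],
    [0, 0, 0],
    [0, 0, 0],
    [0, 0, 0],
    [0, 0, 0],
    [0, 0, 0],
    [0, 0, 0],
    [0, 0, 0],
    [0, 0, 0],
    [0, 0, 0],
  ],
  fingers=[0, 0, 0, 0, 0, 0, 0, 0, 0, 0],
)

```text
t: 32.28
ee_pos: [546.4, -163.8, 262.6]
eef_rot: [[0.388, 0.0, 0.922], [-0.922, 0.001, 0.388], [-0.001, -1.0, 0.0]]
contact_force: [0.2, 1.0, -1.0]
opening: 43.2
```

Run:
```python
from h import *
np.set_printoptions(precision=1,suppress=True)
S=get_image("scene");T=get_image("top")
cv2.imwrite("pics/Sf.png",S["pixels"][:,:,::-1]);cv2.imwrite("pics/Tf.png",T["pixels"][:,:,::-1])
A=[]
for im,u,v in((S,260,265),(S,375,205),(T,220,262),(T,362,258)):
    A.append(cv2.resize(im["pixels"][v-37:v+37,u-37:u+37],(400,300) if 0 else (300,300),interpolation=cv2.INTER_CUBIC))
cv2.imwrite("pics/fin.png",np.vstack([np.hstack(A[:2]),np.hstack(A[2:])])[:,:,::-1])
for t in("carrier","carrier_top"):
  for n,im in(("scene",S),("top",T)):
    print(t,n,[(round(x["p"],2),toworld(im,x["position"])) for x in tip_of(t,n)[:2]])
print(observe()["t"],observe()["ee_pos"])
```

```text
carrier scene [(0.57, array([399.7, 353.3,   1.5]))]
carrier top [(0.6, array([403.2, 350.6,   0.5])), (0.18, array([450.1,  73.2,  -3. ]))]
carrier_top scene [(0.87, array([403.7, 350.4,  46.8]))]
carrier_top top [(0.74, array([401. , 353.4,  45.8]))]
32.575 [ 546.3 -161.9  262.6]
```

View pics/fin.png

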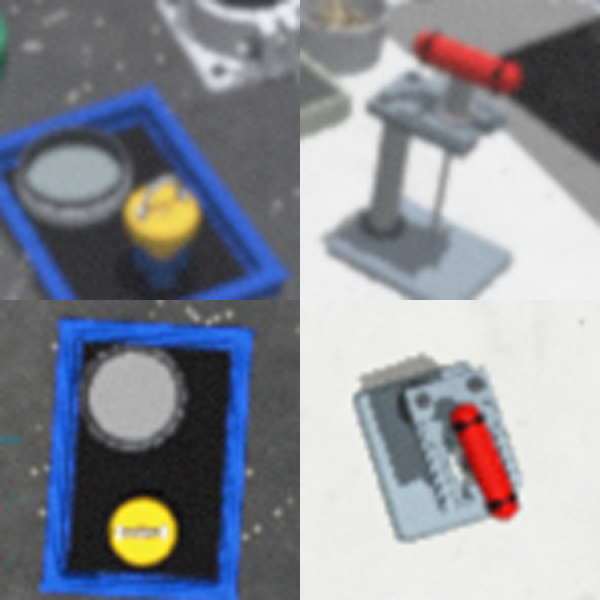

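View pics/Sf.png

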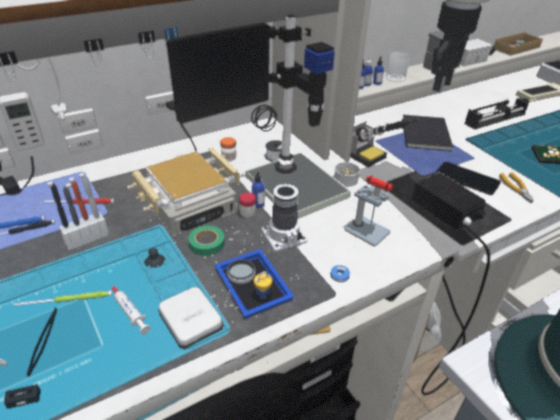

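```bash
python3 -c "
from cell import *
print(close_job())"
```

```text
the job is handed in; nothing more can be done
None
```

The carrier is out of the lamp and stands upright on the free half of the tray. The hook is back in its stand, and I handed the job in at about 32.6 s of the 72 s.

- **Finding the bail:** The top camera showed the bail leaning about 0.5 rad to world -x. I touched the bore wall once with the shank, at about 3.5 N, to fix the bore's axis, and then caught the bail on the first try.
- **Pulling it out:** The highest pull I read while freeing the carrier was about 5 N. That is below the stated 6 to 12 N, but forces were only read at the end of each move, so the true peak was probably missed.
- **Setting it down:** I lowered the carrier onto the tray while it hung on the hook, and then moved the hook clear sideways. The last pictures show it upright at about (402, 352) mm, clear of the bezel. The networks' position estimates agree within about 4 mm.
- **Hanging the hook:** Seating the collar pressed the stand with about 16 N for a moment, and I backed off before letting go. The last pictures show the hook upright with its collar in the fork, as at the start.
- **The rest of the scene:** The bezel and the other loose things look unmoved by eye; I did not measure them. The gripper is well clear of everything.

The only check that disagreed was early on: the two cameras differed by about 2 mm on the bore and up to about 6 mm on the hook's bar. The wall touch settled the bore position. For the bar I took the middle of the two readings, and the grasp held.

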